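# Lock a bottle in the tilted mixer's cam clamp

## Robot

A 6-joint arm with a two-finger parallel gripper is mounted at the origin on the work surface; the furniture and walls round the work are solid. World frame = base frame: x ahead of the robot, y to its left, z up, the work surface at z = 0. Lengths are in m, angles in degrees, forces in N, time in s.
With the tool pointing down it reaches from about 0.375 to 0.9 m from the base axis. Payload 3.1 kg.
Tool frame: the origin (TCP) lies at the very end of the fingers, on their centre line; the grasp point (between the pads) lies 19 mm behind it (grip_point_offset is the distance from the TCP to the grasp point, in m); y points along the fingers, x is the direction in which the jaws open and shut, and the axes are right-handed (so a half turn about y gives the same grasp; the last joint's range is limited). The gripper opens to 87 mm and grips with 3 to 60 N. Pads are 19 mm wide; open, the fingers measure 117 mm over their backs; the gripper's body (75 mm by 190 mm) begins 51 mm behind the grasp point.
Start: joints at [-80.644, 30.224, 82.088, -0, 67.689, -10.227], TCP at [0.21, -0.589, 0.223] pointing down, gripper open.
Joint ranges: [-176.69, 176.69], [-43.24, 126.21], [12.49, 139.97], [-82, 262], [0, 151.66], [-163.58, 163.58]. Speed limits (degrees/s): [159.86, 159.86, 180, 180, 180, 180].

## Interface

Orientations are given as a 3x3 rotation matrix whose columns are the frame's x, y, z axes.
In Python, from rig import * gives the robot as it stands.
- The arm moves only by the tool send_rows, never from a script. Its argument "moves" is text: rows parted by semicolons, each of 5 numbers parted by spaces: the finger opening in mm, from 0 to 87, then the shift along the tool's x, y, z in mm, then the turn about the tool's y in degrees. In form: fingers dx dy dz yaw; .... A call has 1 to 20 rows; each row shifts and turns the commanded pose from where the row before left it, along the tool's axes as they then stand; what a row does not reach is not made up. A row lasts 1/12 s, in which the tool goes at most 41.7 mm and 7.16 degrees, less where a joint would pass 70% of its speed; a pose out of reach is approached as far as the arm can. A call is refused whole if a number of a shift passes 41.7 or a number of a turn 7.16, either way. A call with a gripper value outside its range is refused whole. The fingers move at their own pace and stop on an object; the grip force is fixed at half the most. Time passes only in rows, so rows that do not move let the fingers close. It gives the time, the measured TCP pose, the force and the opening at its end, in the units of the state.
- read_state(): the state, without advancing time (a new reading comes with each control period).
- capture(name): name is "side" or "top"; returns a dict with "image" (400x640x3 uint8, blue, green, red), "z_map" (400x640 float32, m along the optical axis (not along the pixel's ray), 0 where there is no reading), "mtx" (3x3 intrinsics, pixels), "distortion" ([k1, k2, p1, p2, k3] as OpenCV has them; the pictures are not rectified), "origin" and "rotation" of the camera in the world. Camera axes: x right, y up, looking along -z (the intrinsics and any distortion apply to the point x, -y, -z); pixel columns grow to the right and rows downward; lengths in m; the calibration is good to about 2 mm. A picture is of the moment at which its call begins.
- hand_in(): hands the job in, once; it reports no verdict.
Trained networks look in a picture, given as the dict that the camera call returned (one of the last four; its "shot" number tells which), for a name from the list of things; names that differ only in an ending like _2 or _b are one class to them, and where a whole thing is asked for, a point or a joint stands for the part that bears it (a point fixed in the world has none). Each returns a list of dicts, best first, with "p" (0 to 1); they miss things now and then, are a little off and sometimes report something else, mostly with a low value. They report only what shows in the picture. A call takes as long as a camera call.
- search_frame(picture, name): "bbox" ([left, top, right, bottom] in pixels, round what is visible of it).
- masks_of(picture, name): "region" (400x640 bool, what is visible of it) and "bbox" ([left, top, right, bottom] in pixels, round what is visible of it).
- mark_of(picture, name): "pixel" ([row, column] in pixels: a listed point, or the origin of a listed thing).
The state is a dict: "time_s": time; "joint_positions": joint angles; "qvel": joint speeds; "tau": joint torques, N m; "position": TCP position; "tcp_rot": TCP orientation; "force": force on the tool from outside, world axes, zero at the start; "moment": the same for the moment, N m; "opening": opening from 0.0 (shut) to 1.0 (fully open).
Only numpy, scipy, OpenCV 4.12 (cv2) and the standard library are available. Lean on these libraries where they do the work, as an engineer would, in place of code of your own. Each camera call takes 0.05 s, during which the arm holds its last target. There are 200 camera calls.

## Task

The clamp on the tilted bottle mixer was last set for a thicker bottle. With the cam lever still open, turn the wing nut clockwise until the rubber pad just touches the amber bottle in the cradle; then flip the cam lever over fully to its stop, so that the bottle is held firmly but not crushed. Leave the bottle and beaker beside the mixer where they stand.

Things in the scene. Friction and masses are not known exactly. Their poses are not given: they have to be found in the camera images.
- turntable: Aluminium disc (190 mm across, still) of the tilted bottle mixer, a white wedge-shaped machine. Origin: centre of its upper face. x up its slope, y to the machine's left, z square to the disc: always 35 degrees off vertical, leaning to the machine's front (robot side). On it: V cradle, columns at y = 51 and -51 mm, grey bridge across them (36 x 126 mm, z 101 to 134 mm).
- clamped_bottle: The amber reagent bottle with white cap (58 mm across, 112 mm long) lying loose in the cradle against a foot stop, under the bridge, its cap up the slope. Origin: centre of its base; z points to its cap.
- bottle_mid (a point): Point on the lying bottle's axis straight below the pad, 45 mm from its base and 39 mm above the disc. The bottle's wall is 29 mm from the axis, so its uppermost line lies 68 mm above the disc (turntable z).
- clamp_pad: Round rubber-faced pad (36 mm across, 9 mm thick) under the bridge, at the lower end of the clamp's spindle. Origin: centre of its lower face; axes as the turntable. Gap to the bottle = its turntable z less 68 mm; 3.5 to 8.5 mm at the start. Sprung, 5 N per mm: once it rests on the bottle, each further mm of nut or lever travel adds 5 N of squeeze.
- wing_nut (a joint): Turn of the steel wing nut on the clamp's axis (rad), 0 to 5.5. Grows clockwise seen from above (about minus the turntable's z). One radian brings the pad 2.55 mm down. It needs about 0.2 Nm and stays where it is left. Starts between 0.2 and 2.1.
- nut_grip (a point): Centre of the nut's wings, on the turntable's z axis, 178 mm above the disc (6 mm lower once the lever is closed). The wings are a flat bar 62 mm long (this point's x, turning with the nut), 12 mm thick (y: grasp across this) and 28 mm high (z, along the clamp's axis). The nut's round foot begins 25 mm below. The 10 mm threaded rod stands 14 to 19 mm above the wings; 10 mm when the pad touches.
- cam_lever (a joint): Cam lever (rad), 0 open to 1.75 closed at its stop; starts at 0 to 0.15. Turns about minus the turntable's y: open it leans 45 degrees from the turntable's z towards +x (nearly upright in the room); closing swings it over to the machine's front until level. Stays where left. Takes about 5 N at the grip; its spiral cam pushes the pad 6 mm down (3.4 mm per rad).
- lever_pivot (a point): Pivot of the cam lever, on the lever's middle plane: at the turntable's y = +80 mm (the machine's left, beyond the bridge), 116 mm above the disc. The point turns with the lever.
- lever_grip (a point): Middle of the lever's black grip, 80 mm from the pivot. The grip is 22 mm wide (along the pivot), 14 mm thick and runs from 49 to 105 mm from the pivot; the aluminium arm nearer the pivot is 11 mm thick.
- big_bottle: Upright reagent bottle with blue cap, 66 mm across, 128 mm high, standing to the left of the mixer; to be left alone. Origin: centre of its base.
- beaker: Clear plastic beaker, 59 mm across, 70 mm high, standing to the right of the mixer; to be left alone. Origin: centre of its base.

How it is judged:
By the outcome, as a careful person would: the job done as asked, in the order asked, and still so for the second after the job is handed in, with the robot touching nothing.
It also fails if it takes over 64 s, if anything falls off the work surface, if the arm or the gripper's body presses on something with over 40 N, if the wrist force passes 120 N, or if a joint passes its speed limit or range.

## Working session

There is one attempt and no reset: what is moved stays moved. The work goes in short steps, Python scripts to look and compute and a tool call to move; the robot and the scene stay as the last step left them, time stands still between calls to the robot, and variables do not carry over. Pictures are saved under pics/ and viewed, about 8 in all and at most 12, crops included, and the job is handed in when it is done.

Besides the shell and the picture viewer there is one more tool, called after "Call:" as name(argument=value, ...), one argument or row to a line, values as JSON. send_rows: Moves the arm, as the interface text tells. Its arguments: {"type":"object","properties":{"moves":{"type":"string"}},"required":["moves"]}

```bash
ls; mkdir -p pics; cat > h.py <<'E'
from rig import *
import numpy as np, cv2
def ray(c,px):  # px [row,col]
    u=cv2.undistortPoints(np.array([[[px[1],px[0]]]],float),c["mtx"],np.array(c["distortion"],float))[0,0]
    return np.array([u[0],-u[1],-1.0])
def unproj(c,px,z):
    return np.array(c["origin"])+np.array(c["rotation"])@(ray(c,px)*z)
def cloud(c):
    z=c["z_map"];r,k=np.nonzero(z>0)
    u=cv2.undistortPoints(np.stack([k,r],1).astype(float)[:,None],c["mtx"],np.array(c["distortion"],float))[:,0]
    P=np.stack([u[:,0],-u[:,1],-np.ones(len(u))],1)*z[r,k][:,None]
    out=np.full(z.shape+(3,),np.nan);out[r,k]=P@np.array(c["rotation"]).T+np.array(c["origin"]);return out
def proj(c,p):
    q=np.array(c["rotation"]).T@(np.array(p)-np.array(c["origin"]))
    q=q*[1,-1,-1]
    r=cv2.projectPoints(q.reshape(1,1,3),np.zeros(3),np.zeros(3),c["mtx"],np.array(c["distortion"],float))[0][0,0]
    return r[::-1]
E
cat > a.py <<'E'
from h import *
np.set_printoptions(precision=4,suppress=True)
ims=[]
for n in("side","top"):
    c=capture(n);W=cloud(c);im=c["image"].copy()
    print(n,c["origin"],np.array(c["rotation"]).tolist(),c["mtx"][0][0])
    for t in["turntable","clamped_bottle","bottle_mid","clamp_pad","nut_grip","lever_pivot","lever_grip","big_bottle","beaker"]:
        for m in mark_of(c,t)[:2]:
            r,k=[int(round(v)) for v in m["pixel"]]
            print(t,round(m["p"],2),r,k,W[min(r,399),min(k,639)]); cv2.circle(im,(k,r),2,(0,0,255),-1)
    ims.append(im)
    cv2.imwrite(f"pics/{n}1.png",im)
print(read_state())
E
python3 a.py
```

```text
pics
side [ 0.4039 -0.5884  0.74  ] [[0.9511450713159341, 0.20680348457343423, -0.2292495846881565], [-0.3086833003671954, 0.6222097977496576, -0.7194230936373578], [-0.006137864923794839, 0.7550412481133835, 0.6556485645996347]] 402.8140114939465
turntable 0.91 249 342 [ 0.6048 -0.1218  0.1514]
turntable 0.34 204 294 [ 0.5358 -0.0392  0.2157]
clamped_bottle 0.84 259 315 [ 0.5521 -0.1173  0.1368]
clamped_bottle 0.3 172 291 [ 0.5357 -0.0305  0.287 ]
bottle_mid 0.66 242 332 [ 0.5743 -0.1469  0.2088]
nut_grip 0.73 212 290 [ 0.5115 -0.1086  0.2657]
nut_grip 0.44 238 324 [ 0.5602 -0.1446  0.2216]
lever_pivot 0.78 204 295 [ 0.5378 -0.0393  0.2151]
lever_grip 0.32 245 327 [ 0.5606 -0.1594  0.2193]
big_bottle 0.57 236 288 [0.537  0.0432 0.0401]
beaker 0.81 361 364 [ 0.583  -0.295   0.0578]
top [0.5353 0.0402 1.0737] [[-0.02376448129165261, 0.9964087141453337, -0.08127068231644996], [-0.9996481962324538, -0.024641969603687884, -0.009811070443753015], [-0.011778505768562141, 0.08100893598420832, 0.9966437774313179]] 368.1481384272186
turntable 0.93 200 371 [ 0.6188 -0.0824  0.175 ]
clamped_bot
[... 272 characters left out ...]
8 -0.0226  0.3061]
big_bottle 0.71 212 428 [ 0.5955 -0.272   0.0023]
big_bottle 0.59 232 308 [0.5448 0.0756 0.1265]
beaker 0.55 214 424 [ 0.5869 -0.2434  0.0612]
{'time_s': 1.0, 'joint_positions': array([-80.6425,  30.223 ,  82.0878,  -0.0002,  67.6904, -10.2255]), 'qvel': array([ 0.1414, -0.0309, -0.0501,  0.0018,  0.0714, -0.0645]), 'tau': array([  0.0003, -44.0019, -17.699 ,   0.0635,   0.0504,  -0.    ]), 'position': array([ 0.2095, -0.5888,  0.2226]), 'tcp_rot': array([[ 0.3352, -0.    ,  0.9422],
       [-0.9422,  0.    ,  0.3352],
       [-0.    , -1.    , -0.    ]]), 'force': array([ 0.4721, -0.4429,  0.0674]), 'moment': array([0.0242, 0.0105, 0.0111]), 'opening': 0.9990631726200334}
```

```bash
python3 - <<'E'
import cv2
a=cv2.imread("pics/side1.png")[100:400,200:480];b=cv2.imread("pics/top1.png")[120:320,260:460]
cv2.imwrite("pics/s1c.png",cv2.resize(a,None,fx=2,fy=2,interpolation=cv2.INTER_CUBIC))
cv2.imwrite("pics/t1c.png",cv2.resize(b,None,fx=3,fy=3,interpolation=cv2.INTER_CUBIC))
E
```

```text
(no output)
```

View pics/s1c.png

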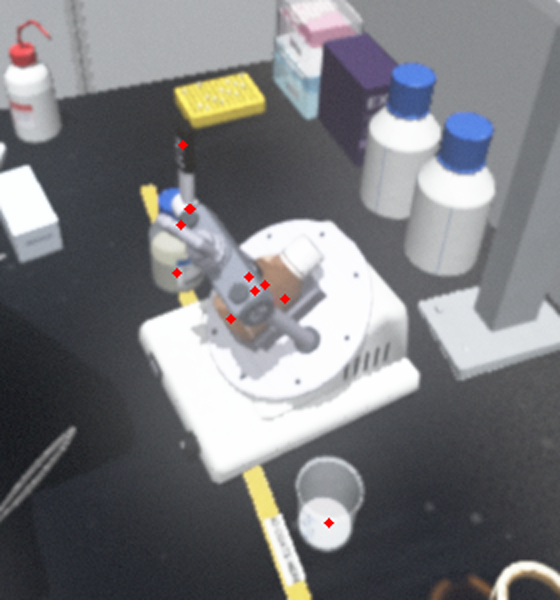

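View pics/t1c.png

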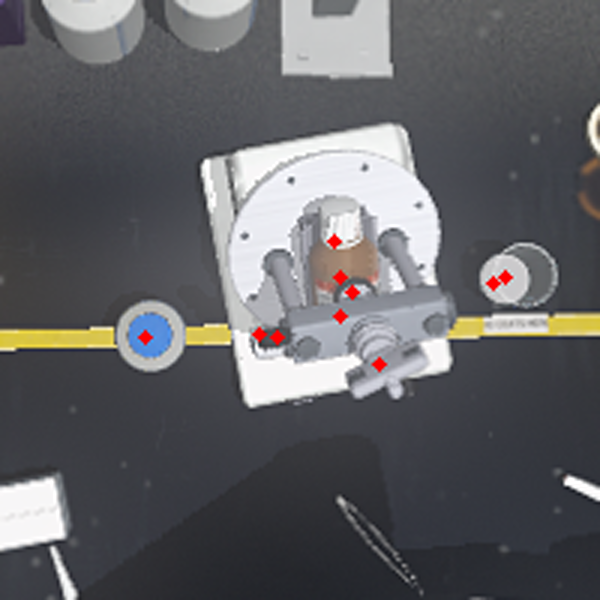

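The pictures show the mixer with lever up (side crop 183,145), the nut tilted towards the robot (top crop 379,364) and the bridge across. Next I fit the turntable frame from depth.

```bash
cat > fit.py <<'E'
from h import *
np.set_printoptions(precision=4,suppress=True)
from scipy.optimize import least_squares
Pts=[]
for n in("top","side"):
    c=capture(n);W=cloud(c);ms=masks_of(c,"turntable")
    print(n,[(round(m["p"],2),m["bbox"]) for m in ms])
    P=W.reshape(-1,3);P=P[np.isfinite(P).all(1)]
    P=P[(np.linalg.norm(P[:,:2]-[0.58,-0.09],axis=1)<0.2)&(P[:,2]>0.02)]
    Pts.append(P)
    # yaw scan: disc plane inliers w/ fixed 35deg tilt
    best=None
    for yaw in np.radians(np.arange(-30,31,1.)):
        s,co=np.sin(np.radians(35)),np.cos(np.radians(35))
        nz=np.array([-s*np.cos(yaw),-s*np.sin(yaw),co])
        d=P@nz;h,e=np.histogram(d,np.arange(d.min(),d.max(),.002))
        # strongest
        i=np.argmax(h)
        if best is None or h[i]>best[0]:best=(h[i],np.degrees(yaw),e[i]+.001)
        if n=="top" and 0:print(np.degrees(yaw),h[i])
    print(best)
    np.save(f"{n}.npy",P)
E
python3 fit.py
```

```text
top [(0.84, [337.5, 170.9, 413.0, 252.9])]
(np.int64(997), np.float64(8.0), np.float64(-0.2563083441920537))
side [(0.96, [279.3, 158.6, 388.9, 300.1])]
(np.int64(2111), np.float64(9.0), np.float64(-0.2541659754330412))
```

```bash
cat > fit2.py <<'E'
import numpy as np,cv2
np.set_printoptions(precision=4,suppress=True)
def frame(yaw):
    t=np.radians(35);x=np.array([np.cos(t)*np.cos(yaw),np.cos(t)*np.sin(yaw),np.sin(t)])
    z=np.array([-np.sin(t)*np.cos(yaw),-np.sin(t)*np.sin(yaw),np.cos(t)])
    return np.stack([x,np.cross(z,x),z],1)
for n in("top","side"):
    P=np.load(n+".npy");yaw=np.radians(8.5);d0={"top":-.2563,"side":-.2542}[n]
    R=frame(yaw);Q=P@R
    I=abs(Q[:,2]-d0)<.006
    for _ in range(3):
        A=np.c_[P[I],np.ones(I.sum())];m=P[I].mean(0);u,s,v=np.linalg.svd(P[I]-m);nz=v[2]*np.sign(v[2][2]);I=abs((P-m)@nz)<.004
    print(n,"free normal tilt",np.degrees(np.arccos(nz[2])),"yaw",np.degrees(np.arctan2(-nz[1],-nz[0])),I.sum())
    Q=P@R
    D=Q[I];d=np.median(D[:,2]);c,r=cv2.minEnclosingCircle(D[:,:2].astype(np.float32));print("circle",c,r,"d",d)
    cand=D[np.linalg.norm(D[:,:2]-c,axis=1)>.08]
    h=Q[:,2]-d
    B=Q[(abs(h-.134)<.006)&(np.linalg.norm(Q[:,:2]-c,axis=1)<.09)]
    print("bridge",len(B),np.median(B[:,2])-d);rc=cv2.minAreaRect(B[:,:2].astype(np.float32));print(rc, "pct",np.percentile(B[:,:2],[1,99],axis=0))
    N=Q[(h>.160)&(h<.195)&(np.linalg.norm(Q[:,:2]-c,axis=1)<.05)]
    if len(N):
        print("nut",len(N),N.mean(0)-[0,0,d],N.min(0)-[0,0,d],N.max(0)-[0,0,d]);u,s,v=np.linalg.svd(N[:,:2]-N[:,:2].mean(0));print(np.degrees(np.arctan2(v[0,1],v[0,0])))
    T=Q[(h>.193)&(np.linalg.norm(Q[:,:2]-c,axis=1)<.03)];print("rod",len(T),T.max(0)-[0,0,d] if len(T) else 0,T.mean(0) if len(T) else 0)
    L=Q[(h>.12)&(Q[:,1]-c[1]>.066)&(Q[:,1]-c[1]<.095)]
    print("lever",len(L));
    if len(L):
        e=L-[c[0],c[1],d];print(e.min(0),e.max(0));w=e[np.hypot(e[:,0],e[:,2]-.116)>.045]
        print(len(w),np.degrees(np.median(np.arctan2(w[:,0],w[:,2]-.116))),"y",np.median(w[:,1]))
    print("c world",R@np.array([c[0],c[1],d]))
E
python3 fit2.py
```

```text
top free normal tilt 34.68551291008618 yaw 8.61435617532502 2169
circle (0.4767853021621704, -0.17268118262290955) 0.1971549540758133 d -0.25520701720259353
bridge 346 0.13139529418545343
((0.5494654178619385, -0.17749232053756714), (0.03451637178659439, 0.12636464834213257), 0.9412761926651001) pct [[ 0.5331 -0.2355]
 [ 0.5658 -0.1189]]
rod 0 0 0
lever 92
[0.061  0.0663 0.121 ] [0.1379 0.0825 0.2031]
92 59.73092420644641 y 0.07582360941335031
c world [ 0.5566 -0.0914  0.0644]
side free normal tilt 34.93016119117326 yaw 9.552528885461971 4176
circle (0.4594185948371887, -0.18671201169490814) 0.18426959216594696 d -0.25542760203882847
bridge 134 0.1312507800324415
((0.5401705503463745, -0.2113722413778305), (0.04761584848165512, 0.015486783348023891), 89.48351287841797) pct [[ 0.5326 -0.2333]
 [ 0.5474 -0.188 ]]
rod 0 0 0
lever 424
[0.0771 0.0672 0.1201] [0.1549 0.0945 0.2031]
424 67.12758405402849 y 0.07690352255173251
c world [ 0.5447 -0.1074  0.0543]
```

```bash
sed -i 's/radians(8.5)/radians(9.4)/; s/    D=Q\[I\];d=.*/    d=np.median(Q[I][:,2]);c=np.array([.5467,-.1860]) if 0 else (R.T@(frame(np.radians(8.5))@np.array([.5495,-.1775,d+.134])))[:2];print("c",c,"d",d)/; s/^    cand=.*//' fit2.py; python3 fit2.py
```

```text
top free normal tilt 34.75189229791815 yaw 8.634573117317514 2166
c [ 0.5472 -0.1856] d -0.25359660314766985
bridge 571 0.13122947881297062
((0.547851026058197, -0.1793207973241806), (0.036005932837724686, 0.15935656428337097), 0.2041170299053192) pct [[ 0.5305 -0.2569]
 [ 0.5648 -0.1049]]
nut 300 [ 0.55   -0.1894  0.1817] [ 0.5337 -0.2206  0.1606] [ 0.5608 -0.1606  0.1949]
-72.43157918839583
rod 35 [ 0.5551 -0.1714  0.2093] [ 0.548  -0.1906 -0.0514]
lever 111
[-0.0108  0.0663  0.1202] [0.0662 0.0873 0.2024]
72 36.35716150928145 y 0.07718513037386637
c world [ 0.616  -0.0862  0.1061]
side free normal tilt 35.13476976869655 yaw 9.574663010649672 4161
c [ 0.5472 -0.1856] d -0.2536005917685997
bridge 811 0.1314324033088799
((0.5483025908470154, -0.18104997277259827), (0.15699398517608643, 0.035392966121435165), 88.42008972167969) pct [[ 0.5301 -0.2577]
 [ 0.5642 -0.1078]]
nut 210 [ 0.5503 -0.2028  0.1855] [ 0.5332 -0.2204  0.1601] [ 0.5605 -0.1622  0.195 ]
-70.71043904394713
rod 52 [ 0.5546 -0.1853  0.2088] [ 0.5475 -0.193  -0.0514]
lever 299
[-0.0106  0.066   0.1209] [0.0657 0.0853 0.2023]
173 33.076140384658316 y 0.06962964684931179
c world [ 0.616  -0.0862  0.1061]
```

```bash
cat >> h.py <<'E'
def frame(yaw):
    t=np.radians(35);x=np.array([np.cos(t)*np.cos(yaw),np.cos(t)*np.sin(yaw),np.sin(t)])
    z=np.array([-np.sin(t)*np.cos(yaw),-np.sin(t)*np.sin(yaw),np.cos(t)])
    return np.stack([x,np.cross(z,x),z],1)
YAW=np.radians(9.4);R=frame(YAW);C=R@np.array([.5475,-.191,-.2555])
def T(x,y,z): return C+R@(np.array([x,y,z])/1000.)
E
cat > look.py <<'E'
import sys
from h import *
tag=sys.argv[1];out=[]
for n,dx in(("side",0),("top",0)):
    c=capture(n);W=cloud(c);im=c["image"]
    o=proj(c,T(0,0,150)).astype(int);h=50
    cr=cv2.resize(im[o[0]-h:o[0]+h,o[1]-h+10:o[1]+h+10],(600,600),interpolation=cv2.INTER_LANCZOS4)
    def dot(p,col):
        q=(proj(c,p)-[o[0]-h,o[1]-h+10]+.5)*6;cv2.circle(cr,(int(q[1]),int(q[0])),2,col,-1)
    for p in[(18,63,134),(18,-63,134),(-18,-63,134),(-18,63,134)]:dot(T(*p),(0,255,0))
    for p in[(0,80,116),(0,0,192),(0,0,202),(0,0,178)]:dot(T(*p),(0,0,255))
    for a in range(0,360,30):
        dot(T(95*np.cos(np.radians(a)),95*np.sin(np.radians(a)),0),(255,255,0))
        dot(T(18*np.cos(np.radians(a)),18*np.sin(np.radians(a)),68),(255,0,255))
    out.append(cr)
    Q=(W-C)@R*1000
    N=Q[(Q[...,2]>163)&(Q[...,2]<195)&(np.hypot(Q[...,0],Q[...,1])<36)]
    u,s,v=np.linalg.svd(N[:,:2]-N[:,:2].mean(0));m=(N.max(0)+N.min(0))/2
    print(n,"nut ang",np.degrees(np.arctan2(v[0,1],v[0,0])),"mid",m,"ztop pct",np.percentile(N[:,2],[50,90,97]))
    Rd=Q[(Q[...,2]>196)&(np.hypot(Q[...,0],Q[...,1])<12)];print("rod",len(Rd),np.sort(Rd[:,2])[-12:].round(1),Rd[:,:2].mean(0))
    L=Q[(abs(Q[...,1]-80)<14)&(np.hypot(Q[...,0],Q[...,2]-116)>45)&(np.hypot(Q[...,0],Q[...,2]-116)<110)&(Q[...,2]>100)]
    print("lever",len(L),"ang from z",np.degrees(np.median(np.arctan2(L[:,0],L[:,2]-116))) if len(L) else 0,np.median(L,0) if len(L) else 0, np.hypot(L[:,0],L[:,2]-116).max() if len(L) else 0)
    B=Q[(abs(Q[...,2]-134)<5)&(abs(Q[...,1])<62)&(abs(Q[...,0])<17)];print("bridge z",np.median(B[:,2]));D=Q[(abs(Q[...,2])<5)&(np.hypot(Q[...,0],Q[...,1])<90)];print("disc z",np.median(D[:,2]))
    for k in("clamp_pad","nut_grip"):
        for mk in mark_of(c,k)[:1]:print(k,mk["p"],mk["pixel"],proj(c,T(0,0,68 if k=="clamp_pad" else 178)))
cv2.imwrite(f"pics/{tag}.png",np.hstack([cv2.resize(o,(400,400)) for o in out]) if len(sys.argv)>2 else out[0]);cv2.imwrite(f"pics/{tag}_t.png",out[1])
print(C,T(0,0,178))
E
python3 look.py l1
```

```text
side nut ang -70.36184485312381 mid [-6.70617088e-01 -1.10142741e-01  1.81174234e+02] ztop pct [190.42860284 193.59295163 194.29030695]
rod 133 [586.6 587.3 587.4 588.2 588.8 588.8 589.2 589.9 590.2 591.  592.1 592.2] [ 0.12375924 -0.64286626]
lever 267 ang from z 33.34050370612316 [ 45.92801865  72.28228204 185.24847128] 106.89897306724828
bridge z 133.27903255754097
disc z 2.02025364714266
clamp_pad 0.47 [239.1, 322.9] [239.84559545 325.45058147]
nut_grip 0.65 [216.5, 293.4] [217.29688833 293.71205583]
top nut ang 107.46578686574252 mid [ -0.49816677   0.40600994 179.03782568] ztop pct [185.33422511 193.39068696 194.15633359]
rod 32 [208.2 208.7 208.8 208.8 209.2 209.2 209.2 209.5 210.2 210.4 210.6 212.1] [0.14591772 0.92713779]
lever 73 ang from z 35.667580875437395 [ 60.55483337  82.65891188 199.78512044] 108.23249892304051
bridge z 133.04642959587272
disc z 1.8336855533429954
clamp_pad 0.57 [216.0, 375.3] [216.04539925 376.88920776]
nut_grip 0.9 [244.9, 387.1] [241.69324424 388.48986724]
[ 0.61823976 -0.0912507   0.10473975] [ 0.51751409 -0.10792572  0.25054882]
```

View pics/l1.png

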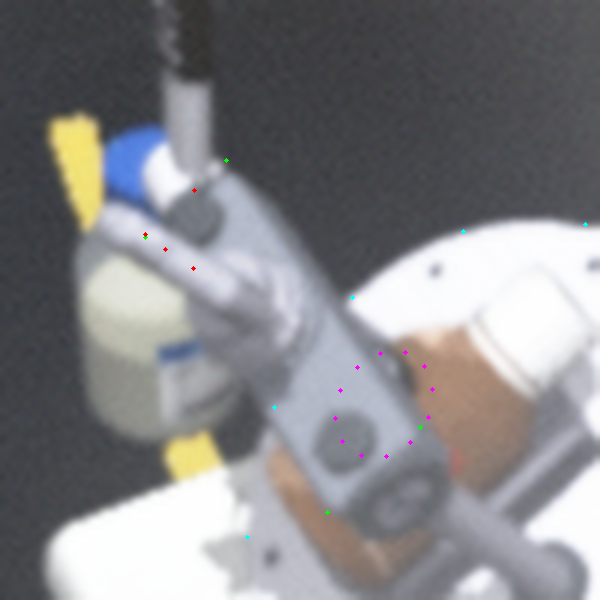

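View pics/l1_t.png

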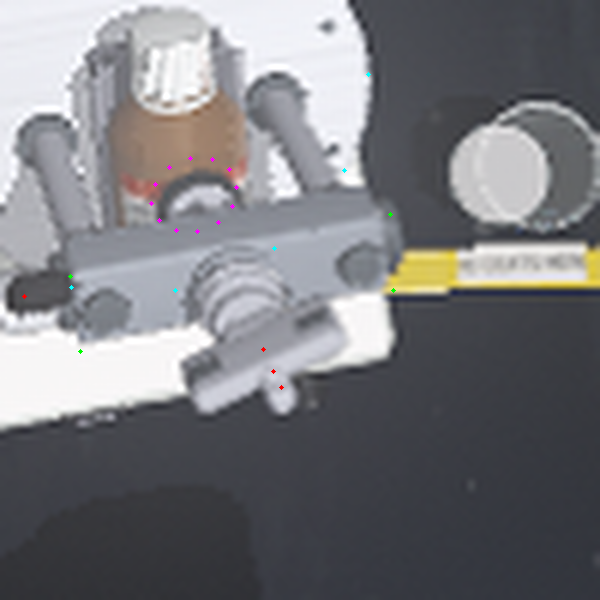

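The overlay agrees with the picture: bridge edges at about (70,277) and (390,214), rod tip (283,405), and the pad's dark rim about 8 mm above the touch ring. Only yaw turns are possible, so the tool stays vertical. I'll straddle one wing with the fingers as a loose fork and drive it round on the upslope side.

```bash
cat > plan.py <<'E'
from h import *
def cur():
    s=read_state();t=np.array(s["tcp_rot"]);return np.array(s["position"]),np.degrees(np.arctan2(t[1,0],t[0,0])),s
def rows(wps,n,pos=None,psi=None):
    """wps: list of (pos,psi_deg,opening); n rows per waypoint; prints row text; yaw = -dpsi"""
    if pos is None: pos,psi,_=cur()
    out=[]
    for (p,ps,o),k in zip(wps,n):
        p0,s0=pos.copy(),psi
        for i in range(1,k+1):
            tp=p0+(np.array(p)-p0)*i/k;ts=s0+(ps-s0)*i/k
            a=np.radians(psi);X=np.array([np.cos(a),np.sin(a),0]);Y=np.array([0,0,-1.]);Z=np.cross(X,Y)
            d=np.round((tp-pos)*1000@np.stack([X,Y,Z],1)*2)/2;y=round(-(ts-psi)*2)/2
            out.append(f"{o:g} {d[0]:g} {d[1]:g} {d[2]:g} {y:g}".replace("-0 ","0 "))
            pos=pos+np.stack([X,Y,Z],1)@d/1000;psi-=y
    for i in range(0,len(out),20):print("; ".join(out[i:i+20]),"\n")
    return pos,psi
def fork(th,r=20,z=180,lift=0):
    t=np.radians(th);phi=np.degrees(np.arctan2(np.sin(t),np.cos(t)*np.cos(np.radians(35))))+9.4
    psi=phi-90;a=np.radians(psi)
    p=T(r*np.cos(t),r*np.sin(t),z)-2.3e-3*np.sin(t)*np.array([np.cos(a),np.sin(a),0])
    return p+[0,0,lift/1000],psi,round(16+12*abs(np.sin(t)))
E
python3 - <<'E'
import sys;sys.path.insert(0,'.')
from plan import *
p,psi,s=cur();q,ps,o=fork(108);print(q,ps,o)
up=p.copy();up[2]=.37
q2=q.copy();q2[2]=.37
a=rows([(up,psi,60),(up,ps,40),(q2,ps,34)],[5,14,15])
E
```

```text
[ 0.50628747 -0.09107453  0.24864222] 24.304238072523376 27
60 0 -29.5 0 0; 60 0 -29.5 0 0; 60 0 -29.5 0 0; 60 0 -29.5 0 0; 60 0 -29.5 0 0; 40 0 0 0 -7; 40 0 0 0 -6.5; 40 0 0 0 -7; 40 0 0 0 -6.5; 40 0 0 0 -7; 40 0 0 0 -6.5; 40 0 0 0 -7; 40 0 0 0 -6.5; 40 0 0 0 -7; 40 0 0 0 -6.5; 40 0 0 0 -7; 40 0 0 0 -6.5; 40 0 0 0 -7; 40 0 0 0 -6.5; 34 31.5 0 22 0 

34 31.5 0 22.5 0; 34 32 0 22 0; 34 31.5 0 22.5 0; 34 31.5 0 22 0; 34 31.5 0 22.5 0; 34 31.5 0 22 0; 34 32 0 22 0; 34 31.5 0 22.5 0; 34 31.5 0 22 0; 34 31.5 0 22.5 0; 34 31.5 0 22 0; 34 32 0 22.5 0; 34 31.5 0 22 0; 34 31.5 0 22.5 0
```

Call:
send_rows(
  moves="60 0 -29.5 0 0; 60 0 -29.5 0 0; 60 0 -29.5 0 0; 60 0 -29.5 0 0; 60 0 -29.5 0 0; 40 0 0 0 -7; 40 0 0 0 -6.5; 40 0 0 0 -7; 40 0 0 0 -6.5; 40 0 0 0 -7; 40 0 0 0 -6.5; 40 0 0 0 -7; 40 0 0 0 -6.5; 40 0 0 0 -7; 40 0 0 0 -6.5; 40 0 0 0 -7; 40 0 0 0 -6.5; 40 0 0 0 -7; 40 0 0 0 -6.5",
)

```text
time_s: 3.08
position: [0.2095, -0.5887, 0.37]
tcp_rot: [[0.911, -0.0, -0.413], [0.413, 0.0, 0.911], [0.0, -1.0, 0.0]]
force: [0.1, 0.4, 0.2]
opening: 0.46
```

Call:
send_rows(
  moves="34 31.5 0 22 0; 34 31.5 0 22.5 0; 34 32 0 22 0; 34 31.5 0 22.5 0; 34 31.5 0 22 0; 34 31.5 0 22.5 0; 34 31.5 0 22 0; 34 32 0 22 0; 34 31.5 0 22.5 0; 34 31.5 0 22 0; 34 31.5 0 22.5 0; 34 31.5 0 22 0; 34 32 0 22.5 0; 34 31.5 0 22 0; 34 31.5 0 22.5 0; 30 0 0 0 0; 27 0 0 0 0",
)

```text
time_s: 4.5
position: [0.5066, -0.089, 0.37]
tcp_rot: [[0.911, -0.0, -0.412], [0.412, -0.0, 0.911], [-0.0, -1.0, -0.0]]
force: [-0.7, -0.3, 0.6]
opening: 0.345
```

```bash
python3 - <<'E'
import sys;sys.path.insert(0,'.')
from plan import *
p,psi,s=cur();print(p,psi,s["joint_positions"],s["opening"]*87,s["force"],s["time_s"])
print("down")
f=fork(108)
a=rows([(f[0]+[0,0,.05],f[1],27),(f[0],f[1],27)],[4,6])
print("turn")
ths=np.arange(104,-16,-4.)
rows([fork(t) for t in ths],[1]*len(ths),*a)
E
```

```text
[ 0.50663407 -0.0890496   0.36997984] 24.343741548488666 [-2.24206976e+01  1.29966553e+01  8.56506148e+01 -1.62716940e-02
  8.13582622e+01 -4.67619944e+01] 30.05051213996618 [-0.68508865 -0.31077957  0.62808883] 4.5
down
27 -0.5 18 -0.5 0; 27 0 17.5 -0.5 0; 27 -0.5 18 -0.5 0; 27 0 18 0 0; 27 0 8.5 0 0; 27 0 8 0 0; 27 0 8.5 0 0; 27 0 8 0 0; 27 0 8.5 0 0; 27 0 8.5 0 0 

turn
28 1 -1 0 3.5; 28 1 -0.5 0 3; 28 1 -1 0.5 3.5; 28 1.5 -1 0 3.5; 28 1 -0.5 0 3; 28 1 -1 0 3.5; 28 1.5 -0.5 0 3; 28 1 -1 0 3.5; 27 1 -1 0 3.5; 27 1.5 -0.5 0 3.5; 27 1 -0.5 0 3; 26 1.5 -1 0 4; 26 1 -0.5 0 3.5; 25 1.5 -1 -0.5 3.5; 25 1.5 -0.5 0 4; 24 1 -0.5 0 4; 24 1.5 -0.5 -0.5 4; 23 1.5 -0.5 0 4; 22 1.5 -0.5 -0.5 4; 22 1.5 -0.5 0 4.5 

21 1.5 0 0 4.5; 20 1.5 -0.5 -0.5 4.5; 19 1.5 0 0 4.5; 18 1.5 -0.5 0 5; 18 1.5 0 -0.5 4.5; 17 1.5 0 0 5; 16 1.5 0 0 5; 17 1.5 0 0 5; 18 1.5 0 0 4.5; 18 1.5 0 0 5
```

Call:
send_rows(
  moves="27 0 18 -0.5 0; 27 -0.5 17.5 -0.5 0; 27 0 18 -0.5 0; 27 0 18 0 0; 27 0 8.5 0 0; 27 0 8 0 0; 27 0 8.5 0 0",
)

```text
time_s: 5.08
position: [0.5064, -0.0935, 0.2735]
tcp_rot: [[0.913, 0.001, -0.407], [0.407, -0.001, 0.913], [0.001, -1.0, -0.001]]
force: [0.5, -0.2, -0.0]
opening: 0.309
```

```bash
python3 - <<'E'
import sys;sys.path.insert(0,'.')
from plan import *
p,psi,s=cur();print(p,psi,s["opening"]*87,s["force"],fork(108))
c=capture("top");o=proj(c,T(0,0,185)).astype(int);h=40
cv2.imwrite("pics/f1.png",cv2.resize(c["image"][o[0]-h:o[0]+h,o[1]-h:o[1]+h],(400,400),interpolation=cv2.INTER_CUBIC))
c=capture("side");o=proj(c,T(0,0,185)).astype(int)
a=cv2.resize(c["image"][o[0]-h:o[0]+h,o[1]-h:o[1]+h],(400,400),interpolation=cv2.INTER_CUBIC)
cv2.imwrite("pics/f1.png",np.hstack([cv2.imread("pics/f1.png"),a]))
E
```

```text
[ 0.50644295 -0.09353348  0.27353633] 24.008030460314494 26.874847432571293 [ 0.54060525 -0.18832648 -0.01299552] (array([ 0.50628747, -0.09107453,  0.24864222]), np.float64(24.304238072523376), 27)
```

View pics/f1.png

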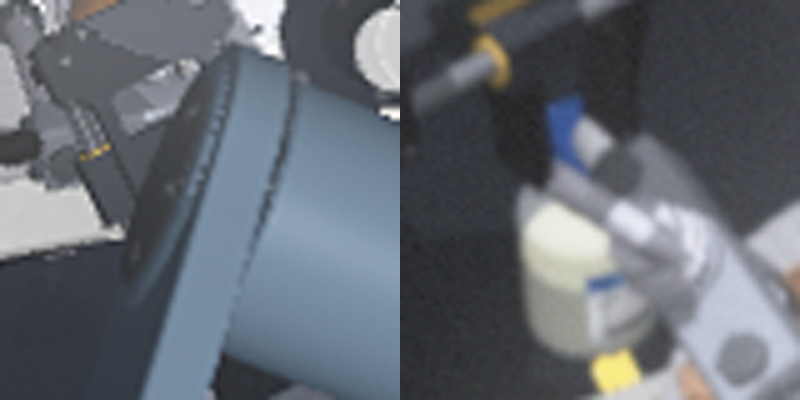

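The side crop shows the dark fingers at (520,150) and (610,110), straddling the far wing tip at (570,180). So I go down and turn.

Call:
send_rows(
  moves="27 0.5 8.5 1 0; 27 0 8 1 0; 27 0 8.5 0 0; 28 1 -1 0 3.5; 28 1 -0.5 0 3; 28 1 -1 0.5 3.5; 28 1.5 -1 0 3.5; 28 1 -0.5 0 3; 28 1 -1 0 3.5; 28 1.5 -0.5 0 3; 28 1 -1 0 3.5; 27 1 -1 0 3.5; 27 1.5 -0.5 0 3.5; 27 1 -0.5 0 3",
)

```text
time_s: 6.35
position: [0.5135, -0.0899, 0.2562]
tcp_rot: [[0.976, -0.011, 0.215], [-0.215, -0.003, 0.977], [-0.01, -1.0, -0.006]]
force: [-9.9, -6.1, 5.2]
opening: 0.313
```

```bash
python3 - <<'E'
import sys;sys.path.insert(0,'.')
from plan import *
p,psi,s=cur();print(p,psi,s["opening"]*87,s["force"],s["moment"],fork(64),s["time_s"])
E
```

```text
[ 0.5135021  -0.08987033  0.25615191] -12.44036139058439 27.238571685923553 [-9.88627674 -6.08774056  5.18966405] [-0.9503464   1.77110813  0.18258147] (array([ 0.51851265, -0.08876246,  0.25721591]), np.float64(-12.378050091074968), 27) 6.35
```

Call:
send_rows(
  moves="26 1.5 -1 0 4; 26 1 -0.5 0 3.5; 25 1.5 -1 -0.5 3.5; 25 1.5 -0.5 0 4; 24 1 -0.5 0 4; 24 1.5 -0.5 -0.5 4; 23 1.5 -0.5 0 4; 22 1.5 -0.5 -0.5 4; 22 1.5 -0.5 0 4.5",
)

```text
time_s: 7.1
position: [0.5224, -0.0924, 0.2614]
tcp_rot: [[0.668, -0.013, 0.744], [-0.744, 0.006, 0.668], [-0.014, -1.0, -0.006]]
force: [-9.5, 5.1, 7.2]
opening: 0.259
```

```bash
python3 - <<'E'
import sys;sys.path.insert(0,'.')
from plan import *
p,psi,s=cur();print(p,psi,s["opening"]*87,s["force"],s["moment"],fork(28),s["time_s"])
c=capture("side");o=proj(c,T(0,0,185)).astype(int);h=40
Q=(cloud(c)-C)@R*1000
N=Q[(Q[...,2]>163)&(Q[...,2]<195)&(np.hypot(Q[...,0],Q[...,1])<36)];print(len(N),N.min(0),N.max(0))
cv2.imwrite("pics/f2.png",cv2.resize(c["image"][o[0]-h:o[0]+h,o[1]-h:o[1]+h],(400,400),interpolation=cv2.INTER_CUBIC))
E
```

```text
[ 0.52237241 -0.09242864  0.26139621] -48.06959768228615 22.50273206188742 [-9.51103982  5.12839495  7.24969672] [0.91665572 1.64260908 0.05443194] (array([ 0.528392  , -0.09568963,  0.26231588]), np.float64(-47.61250406888063), 22) 7.1
510 [-24.1092852  -23.19176433 163.23978238] [ 35.5711344   28.27642489 194.97747424]
```

View pics/f2.png

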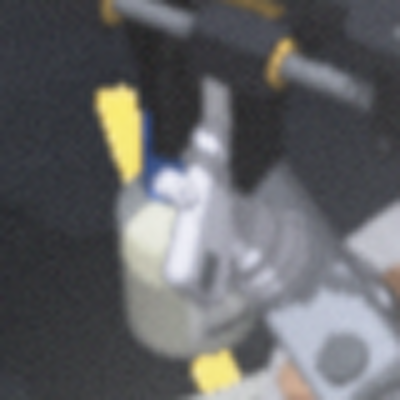

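The nut is turning: the bar now runs from (200,130) to (180,280), with the fork on the far wing.

```bash
python3 - <<'E'
import sys;sys.path.insert(0,'.')
from plan import *
a=fork(28)
ths=np.arange(24,-44,-4.)
rows([fork(t) for t in ths],[1]*len(ths),a[0],a[1])
E
```

```text
21 1.5 -0.5 0 4.5; 20 1.5 0 -0.5 4.5; 19 1.5 -0.5 0 4.5; 18 1.5 0 0 5; 18 1.5 0 -0.5 5; 17 1.5 -0.5 0 4.5; 16 1.5 0 0 5; 17 1.5 0 0 5; 18 2 0.5 0 4.5; 18 1.5 0 0 5; 19 1.5 0 0 5; 20 1.5 0.5 0 4.5; 21 1.5 0 0 4.5; 22 1.5 0.5 0 4.5; 22 1.5 0.5 0 4.5; 23 1 0.5 0.5 4; 24 1.5 0.5 0 4
```

Call:
send_rows(
  moves="21 1.5 -0.5 0 4.5; 20 1.5 0 -0.5 4.5; 19 1.5 -0.5 0 4.5; 18 1.5 0 0 5; 18 1.5 0 -0.5 5; 17 1.5 -0.5 0 4.5; 17 1.5 0 0 5; 17 1.5 0 0 5; 18 2 0.5 0 4.5; 18 1.5 0 0 5",
)

```text
time_s: 7.98
position: [0.531, -0.1073, 0.263]
tcp_rot: [[-0.098, -0.003, 0.995], [-0.995, 0.006, -0.098], [-0.005, -1.0, -0.004]]
force: [-1.9, 5.8, 4.6]
opening: 0.208
```

Call:
send_rows(
  moves="19 1.5 0 0 5; 20 1.5 0.5 0 4.5; 21 1.5 0 0 4.5; 22 1.5 0.5 0 4.5; 22 1.5 0.5 0 4.5; 23 1 0.5 0.5 4; 24 1.5 0.5 0 4",
)

```text
time_s: 8.57
position: [0.5289, -0.1172, 0.2609]
tcp_rot: [[-0.596, -0.002, 0.803], [-0.803, 0.005, -0.596], [-0.003, -1.0, -0.004]]
force: [-2.1, 6.0, 4.2]
opening: 0.271
```

```bash
python3 - <<'E'
import sys;sys.path.insert(0,'.')
from plan import *
p,psi,s=cur();print(p,psi,s["opening"]*87,s["force"],s["moment"],fork(-40),s["time_s"],s["joint_positions"])
E
```

```text
[ 0.52893458 -0.11716808  0.26087711] -126.58273148548503 23.53820656407653 [-2.06145348  6.01857788  4.16470384] [1.14606159 0.26550048 0.06706996] (array([ 0.52998862, -0.11993811,  0.26097482]), np.float64(-126.28919418803946), 24) 8.5667 [-24.43574391  21.27065699  91.31888383   0.22979925  67.61813266
 102.05874547]
```

```bash
python3 - <<'E'
import sys;sys.path.insert(0,'.')
from plan import *
p,psi,s=cur()
u=p+[0,0,.12]
rows([(u,psi,28),([.42,.2,u[2]],psi,28)],[4,10])
E
```

```text
28 0 -30 0 0; 28 0 -30 0 0; 28 0 -30 0 0; 28 0 -30 0 0; 28 -19 0 -27.5 0; 28 -19 0 -28 0; 28 -19 0 -27.5 0; 28 -19 0 -27.5 0; 28 -19 0 -28 0; 28 -19 0 -27.5 0; 28 -19 0 -27.5 0; 28 -19 0 -27.5 0; 28 -19 0 -28 0; 28 -19 0 -27.5 0
```

Call:
send_rows(
  moves="28 -4 0 0 0; 28 0 -10 0 0; 28 0 -30 0 0; 28 0 -40 0 0; 28 0 -40 0 0; 28 -19 0 -27.5 0; 28 -19 0 -28 0; 28 -19 0 -27.5 0; 28 -19 0 -27.5 0; 28 -19 0 -28 0; 28 -19 0 -27.5 0; 28 -19 0 -27.5 0; 28 -19 0 -27.5 0; 28 -19 0 -28 0; 28 -19 0 -27.5 0",
)

```text
time_s: 9.82
position: [0.4221, 0.2019, 0.3818]
tcp_rot: [[-0.592, 0.002, 0.806], [-0.806, -0.0, -0.592], [-0.001, -1.0, 0.002]]
force: [1.0, -0.2, 0.1]
opening: 0.319
```

```bash
python3 look.py l2; python3 - <<'E'
import cv2,numpy as np
a=cv2.imread("pics/l2.png");b=cv2.imread("pics/l2_t.png");c=cv2.imread("pics/l1_t.png")
cv2.imwrite("pics/l2c.png",np.hstack([c[100:500,100:500],b[100:500,100:500]]))
E
```

```text
side nut ang 150.93745409519107 mid [-8.23633831e-01 -1.57277379e-01  1.78968567e+02] ztop pct [186.20160189 193.40956917 194.2881277 ]
rod 33 [203.3 203.4 203.5 203.5 203.7 203.8 203.9 203.9 204.1 204.2 204.3 204.5] [-0.55044044 -0.68308764]
lever 270 ang from z 33.449547884956544 [ 46.03461291  72.27642965 185.12370675] 107.47997501001817
bridge z 133.26596063344985
disc z 1.9650822015890332
clamp_pad 0.47 [235.9, 324.6] [239.84559545 325.45058147]
nut_grip 0.56 [215.7, 294.4] [217.29688833 293.71205583]
top nut ang 148.40649290854884 mid [ -0.94058972   1.17264472 178.92236632] ztop pct [187.23423707 193.37983384 194.03233742]
rod 19 [202.  202.1 202.2 202.7 203.2 203.8 204.  204.  204.1 204.6 205.5 205.7] [0.23684275 1.22186363]
lever 72 ang from z 35.684755291869244 [ 60.21204337  82.62794567 199.62480425] 107.18634073390056
bridge z 133.05723378047196
disc z 1.8413051205522442
clamp_pad 0.54 [214.8, 377.3] [216.04539925 376.88920776]
nut_grip 0.84 [243.9, 388.2] [241.69324424 388.48986724]
[ 0.61823976 -0.0912507   0.10473975] [ 0.51751409 -0.10792572  0.25054882]
```

View pics/l2c.png

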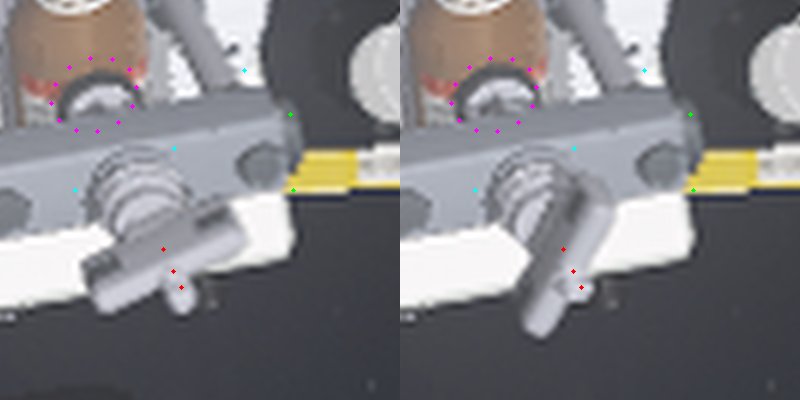

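```bash
cat > pad.py <<'E'
from h import *
np.set_printoptions(precision=1,suppress=True,linewidth=160)
for n in("top","side"):
    Z=[];G=[]
    for _ in range(6):
        c=capture(n);Z.append((cloud(c)-C)@R*1000);G.append(c["image"].astype(float))
    Q=np.median(np.array(Z),0);G=np.mean(G,0)
    m=(abs(Q[...,1])<18)&(Q[...,2]>55)&(Q[...,2]<100)&(Q[...,0]>0)&(Q[...,0]<50)
    rc=np.argwhere(m)
    print(n,"cols mid: x y z gray")
    for y0 in(-8,0,8):
        k=m&(abs(Q[...,1]-y0)<3)
        D=Q[k];g=G[k];o=np.argsort(D[:,0]);print("y",y0);print(np.c_[D[o],g[o]][:40].round(0 if 0 else 1)[::1 if n=="top" else 2])
    # rod and wing top
    rod=Q[(Q[...,2]>197)&(Q[...,2]<220)&(np.hypot(Q[...,0],Q[...,1])<9)];print("rod",len(rod),np.sort(rod[:,2]))
    wt=Q[(Q[...,2]>188)&(Q[...,2]<197)&(np.hypot(Q[...,0],Q[...,1])<31)&(np.hypot(Q[...,0],Q[...,1])>11)];print("wing top",len(wt),np.percentile(wt[:,2],[20,50,80]))
E
python3 pad.py
```

```text
top cols mid: x y z gray
y -8
[[  1.7 -10.3  79.  153.3 145.3 144.2]
 [  2.3  -7.9  79.  144.  137.  136. ]
 [  4.5 -10.6  78.8 216.  207.  204.8]
 [  5.3  -8.   79.1 213.  204.3 202. ]
 [  5.8  -5.6  79.1 210.  201.  199. ]
 [  7.6  -8.4  78.4 217.7 209.  206. ]
 [  8.1 -10.6  79.8 222.  213.  210.5]
 [  8.5  -5.8  78.9 213.  202.5 201. ]
 [ 11.   -8.5  79.1 161.5 153.8 152. ]
 [ 11.   -6.4  97.  142.8 135.  134.5]
 [ 11.7  -6.   79.2 216.  205.3 204. ]
 [ 11.7  -9.4  75.7  97.2  94.5  92. ]
 [ 12.6  -6.8  76.4 116.2 111.7 110.2]
 [ 12.7 -10.1  73.   93.8  89.7  88.3]
 [ 13.   -8.9  68.1 105.2 117.8 138.7]
 [ 14.7  -7.2  75.1  96.   92.2  89. ]
 [ 15.4  -5.8  70.9 101.2 106.7 118. ]
 [ 16.7  -8.8  69.3 109.2 127.3 155.2]
 [ 17.5  -6.2  69.8 110.3 129.  157.8]
 [ 18.8  -9.3  68.2 109.8 128.  156.3]
 [ 19.5  -6.7  68.5 110.  130.2 159.5]
 [ 21.8  -7.1  67.6 109.2 129.5 158.7]
 [ 21.9  -9.4  68.6 109.2 129.3 157.8]
 [ 22.8 -10.2  65.6 109.5 129.5 158. ]
 [ 23.1  -7.8  65.1 109.7 129.7 159. ]
 [ 24.5  -5.1  66.5 110.8 131.  160. ]
 [ 24.9 -10.7  64.3 109.  129.5 157.7]
 [ 25.4  -8.2  64
[... 5614 characters left out ...]
 7.8  66.6 193.7 211.  232. ]
 [ 26.4  10.5  63.1 211.5 223.  238.5]
 [ 28.    8.6  63.4 198.5 213.5 232.2]
 [ 29.2   8.7  61.2 180.2 195.8 220.5]
 [ 31.6  10.4  58.9 212.7 217.8 228.7]
 [ 33.    9.5  58.  195.7 200.2 217.5]
 [ 34.5   8.4  57.3 198.7 202.2 217.2]
 [ 37.    9.6  55.9 232.  228.7 230.8]
 [ 40.1   6.6  55.5 232.  230.8 232.5]
 [ 42.5  10.2  55.4 240.8 237.  235.8]
 [ 44.1   8.3  55.8 248.5 246.2 245.5]
 [ 46.8   8.5  55.6 252.  250.7 250. ]]
rod 33 [197.1 197.3 197.3 197.7 197.9 198.5 199.1 199.1 199.6 200.2 200.9 201.2 201.9 201.9 202.2 202.2 202.6 202.6 202.8 202.9 202.9 202.9 203.1 203.1 203.1 203.1
 203.2 203.2 203.3 203.3 203.4 203.7 203.9]
wing top 127 [190.2 192.4 193.3]
```

```bash
python3 - <<'E'
from h import *
np.set_printoptions(precision=1,suppress=True,linewidth=160)
def stat(Q,l):
    Q=Q[np.isfinite(Q).all(-1)]
    pl=Q[(np.hypot(Q[:,0],Q[:,1])<11.5)&(Q[:,0]>3)&(Q[:,2]>74)&(Q[:,2]<93)]
    rim=Q[(np.hypot(Q[:,0],Q[:,1])>13.5)&(np.hypot(Q[:,0],Q[:,1])<18.5)&(Q[:,0]>8)&(Q[:,2]>66)&(Q[:,2]<92)]
    b=Q[(abs(Q[:,1])<4)&(Q[:,0]>18.5)&(Q[:,0]<22)&(Q[:,2]>60)&(Q[:,2]<75)]
    rod=Q[(Q[:,2]>197)&(Q[:,2]<220)&(np.hypot(Q[:,0],Q[:,1])<9)]
    wt=Q[(Q[:,2]>185)&(Q[:,2]<197)&(np.hypot(Q[:,0],Q[:,1])<31)&(np.hypot(Q[:,0],Q[:,1])>11)]
    print(l,"plate",len(pl),np.percentile(pl[:,2],[10,50,90]) if len(pl) else"","rim",np.sort(rim[:,2])[::3],"bottle",np.median(b[:,2]),"rod",np.percentile(rod[:,2],[60,80,90]),"wing",np.percentile(wt[:,2],[60,80,90]))
for n in("top","side"):
    stat((np.load(n+".npy")-C)@R*1000,n+" before")
    for _ in range(3):stat(((cloud(capture(n))-C)@R*1000).reshape(-1,3),n+" now")
E
```

```text
top before plate 15 [83.3 84.4 85.9] rim [66.7 67.1 67.8 68.3 68.8 69.6 69.9 71.2 76.6 78.1 79.9 80.8 80.9 81.6 81.8 82.5 82.9 84.9] bottle 68.29345988408043 rod [208.9 209.7 210.2] wing [192.2 193.3 194.1]
top now plate 26 [77.  79.6 85.6] rim [67.2 68.2 68.7 69.7 70.9 72.8 74.  74.5 74.8 75.6 76.4 76.4 77.  77.3] bottle 69.25562726923255 rod [202.7 203.7 204.6] wing [192.2 193.1 194. ]
top now plate 23 [77.6 79.2 84.3] rim [66.1 67.1 67.9 68.4 69.  69.8 71.4 72.7 74.5 75.  75.4 75.9 76.3 76.5 77.2] bottle 69.8867508976608 rod [202.8 203.7 204.7] wing [192.3 193.2 193.8]
top now plate 22 [78.  79.8 85.5] rim [66.9 67.5 68.1 69.1 70.2 71.1 71.7 72.2 74.6 74.8 75.8 76.5 76.7 77.4 77.9 80.5] bottle 69.62470431633281 rod [202.8 203.1 203.7] wing [192.3 193.7 194.4]
side before plate 0  rim [66.7 67.2 67.9 68.4 69.1 69.6 70.1 71.2 77.1 79.2 80.  80.5 80.8 81.9 82.3] bottle 69.82855001192951 rod [208.2 209.3 209.8] wing [192.4 193.3 193.9]
side now plate 0  rim [66.2 67.5 68.7 69.7 69.9 71.2 71.9 74.6 75.  75.5 75.9 76.4 76.9 77.6] bottle 69.10942106759057 rod [202.8 203.5 203.9] wing [192.4 193.4 193.8]
side now plate 0  rim [66.7 69.1 69.7 69.9 70.5 72.3 74.2 75.3 75.6 75.8 76.9 77.  78.5] bottle 69.47843616762532 rod [202.5 203.6 204.2] wing [192.4 193.3 193.7]
side now plate 0  rim [66.  67.3 67.9 68.9 69.8 70.4 71.5 74.9 75.2 75.6 75.7 76.3 77.4 78. ] bottle 69.58057129310075 rod [202.8 203.8 204.3] wing [192.3 193.2 193.8]
```

Depth, rod and pad readings agree. The nut has turned about 139° (6.2 mm), the rod stands 10.4 mm above the wings, and the pad is within about 0.5 mm of the bottle. I'll add one small nudge of about 10°.

```bash
python3 - <<'E'
import sys;sys.path.insert(0,'.')
from plan import *
p,psi,s=cur()
if psi>0: psi-=360
f=fork(-31);print(f,p,psi)
a=rows([(f[0]+[0,0,.12],f[1],26),(f[0]+[0,0,.04],f[1],26),(f[0],f[1],26)],[11,3,5],p,psi)
ths=[-34,-37,-40,-43,-46,-49]
rows([fork(t) for t in ths],[1]*len(ths),*a)
E
```

```text
(array([ 0.53138394, -0.11703872,  0.26202014]), np.float64(-116.86061980922932), 22) [0.42240756 0.20054821 0.38105636] -126.40736728258734
26 17.5 0 25 -1; 26 17.5 0 25 -0.5; 26 18 -0.5 24.5 -1; 26 18.5 0 24.5 -1; 26 19 0 24 -1; 26 19 0 23.5 -0.5; 26 19.5 0 23.5 -1; 26 20 0 23 -1; 26 20.5 -0.5 23 -1; 26 20.5 0 22.5 -0.5; 26 21 0 22 -1; 26 0 26.5 0 0; 26 0 27 0 0; 26 0 26.5 0 0; 26 0 8 0 0; 26 0 8 0 0; 26 0 8 0 0; 26 0 8 0 0; 26 0 8 0 0 

23 1 0.5 0.5 3; 23 1 0 0 3.5; 24 1 0.5 0 3; 24 1 0.5 0 3; 25 1 0.5 0 3; 25 1 0.5 0.5 2.5
```

Call:
send_rows(
  moves="26 17.5 0 25 -1; 26 17.5 0 25 -0.5; 26 18 -0.5 24.5 -1; 26 18.5 0 24.5 -1; 26 19 0 24 -1; 26 19 0 23.5 -0.5; 26 19.5 0 23.5 -1; 26 20 0 23 -1; 26 20.5 -0.5 23 -1; 26 20.5 0 22.5 -0.5; 26 21 0 22 -1; 26 0 20 0 0; 26 0 20 0 0; 26 0 20 0 0; 26 0 20 0 0; 26 0 0 0 0",
)

```text
time_s: 12.35
position: [0.5286, -0.1161, 0.298]
tcp_rot: [[-0.453, -0.008, 0.891], [-0.892, 0.004, -0.453], [0.001, -1.0, -0.009]]
force: [-0.9, -0.1, -0.4]
opening: 0.3
```

```bash
python3 - <<'E'
import sys;sys.path.insert(0,'.')
from plan import *
p,psi,s=cur();print(p,psi,s["force"],fork(-31,lift=40))
E
```

```text
[ 0.52856965 -0.11613998  0.29798628] -116.93401973005783 [-0.905618   -0.06917609 -0.42137519] (array([ 0.53138394, -0.11703872,  0.30202014]), np.float64(-116.86061980922932), 22)
```

Call:
send_rows(
  moves="26 0 9 1.5 0; 26 0 9 1 0; 26 0 9 0 0; 26 0 9 0 0; 24 1 0.5 0.5 3; 23 1 0 0 3.5; 24 1 0.5 0 3; 24 1 0.5 0 3; 25 1 0.5 0 3; 25 1 0.5 0.5 2.5",
)

```text
time_s: 13.18
position: [0.5309, -0.1217, 0.2638]
tcp_rot: [[-0.708, 0.001, 0.706], [-0.706, 0.004, -0.708], [-0.003, -1.0, -0.002]]
force: [-0.1, 5.0, 3.5]
opening: 0.282
```

```bash
python3 - <<'E'
import sys;sys.path.insert(0,'.')
from plan import *
p,psi,s=cur();print(p,psi,s["opening"]*87,s["force"],s["moment"],fork(-49),s["time_s"])
c=capture("side")
Q=(cloud(c)-C)@R*1000
N=Q[(Q[...,2]>163)&(Q[...,2]<195)&(np.hypot(Q[...,0],Q[...,1])<36)&(Q[...,0]<0)]
print(len(N),np.degrees(np.arctan2(N[:,1].mean(),N[:,0].mean())),np.linalg.svd(N[:,:2]-N[:,:2].mean(0))[2][0])
E
```

```text
[ 0.53087861 -0.12169851  0.26376545] -135.06671025867433 24.49480461522535 [-0.07702014  5.02350176  3.49224116] [ 0.97761813 -0.00754376  0.06489092] (array([ 0.52822098, -0.12247341,  0.25971312]), np.float64(-135.14616806882236), 25) 13.1833
39 159.69311049218587 [ 0.77887154 -0.62718348]
```

```bash
python3 - <<'E'
import sys;sys.path.insert(0,'.')
from plan import *
p,psi,s=cur()
u=p+[0,0,.12]
rows([([.42,.2,u[2]],psi,10)],[10],u,psi)
E
```

```text
10 -15 0 -30.5 0; 10 -14.5 0 -31 0; 10 -15 0 -30.5 0; 10 -15 0 -30.5 0; 10 -15 0 -30.5 0; 10 -14.5 0 -31 0; 10 -15 0 -30.5 0; 10 -15 0 -30.5 0; 10 -14.5 0 -30.5 0; 10 -15 0 -31 0
```

Call:
send_rows(
  moves="26 -4 0 0 0; 28 0 -10 0 0; 28 0 -30 0 0; 28 0 -40 0 0; 28 0 -40 0 0; 10 -15 0 -30.5 0; 10 -14.5 0 -31 0; 10 -15 0 -30.5 0; 10 -15 0 -30.5 0; 10 -15 0 -30.5 0; 0 -14.5 0 -31 0; 0 -15 0 -30.5 0; 0 -15 0 -30.5 0; 0 -14.5 0 -30.5 0; 0 -15 0 -31 0; 0 0 0 0 -7; 0 0 0 0 -7; 0 0 0 0 -7",
)

```text
time_s: 14.73
position: [0.4214, 0.2013, 0.3843]
tcp_rot: [[-0.397, 0.002, 0.918], [-0.918, -0.001, -0.397], [0.0, -1.0, 0.002]]
force: [-0.3, -1.4, -1.1]
opening: 0.003
```

Call:
send_rows(
  moves="0 0 0 0 -7; 0 0 0 0 -7; 0 0 0 0 -7; 0 0 0 0 -7; 0 0 0 0 -7; 0 0 0 0 -7; 0 0 0 0 -7; 0 0 0 0 -7; 0 0 0 0 -7; 0 0 0 0 -7; 0 0 0 0 -7; 0 0 0 0 -7; 0 0 0 0 -7; 0 0 0 0 -7; 0 0 0 0 -7; 0 0 0 0 -7; 0 0 0 0 -7; 0 0 0 0 -4.5",
)

```text
time_s: 16.23
position: [0.4218, 0.2004, 0.3842]
tcp_rot: [[0.985, 0.002, -0.173], [0.173, -0.001, 0.985], [0.001, -1.0, -0.001]]
force: [0.1, -0.6, -0.2]
opening: 0.004
```

```bash
python3 look.py l3 | grep -v disc; python3 - <<'E'
import sys;sys.path.insert(0,'.')
from plan import *
np.set_printoptions(precision=1,suppress=True,linewidth=160)
p,psi,s=cur();print(p*1000,psi,s["opening"],s["joint_positions"],s["time_s"])
for n in("top","side"):
  for _ in range(3):
    Q=((cloud(capture(n))-C)@R*1000).reshape(-1,3);Q=Q[np.isfinite(Q).all(-1)]
    pl=Q[(np.hypot(Q[:,0],Q[:,1])<11.5)&(Q[:,0]>3)&(Q[:,2]>74)&(Q[:,2]<83)]
    rod=Q[(Q[:,2]>197)&(Q[:,2]<220)&(np.hypot(Q[:,0],Q[:,1])<9)]
    print(n,np.median(pl[:,2]) if len(pl) else 0,np.percentile(rod[:,2],[60,80,90]))
for a in(0,5,8.6):
    b=np.radians(45-a);print("lever grip",a,T(80*np.sin(b),80,116+80*np.cos(b))*1000,"tip",T(105*np.sin(b),80,116+105*np.cos(b))*1000)
print("pivot",T(0,80,116)*1000)
E
```

```text
side nut ang 149.51237320510018 mid [ -0.55660902  -0.6300828  178.99176972] ztop pct [186.22589602 193.35903778 194.19963785]
rod 34 [203.5 203.7 203.8 203.9 204.  204.  204.2 204.2 204.3 204.7 204.8 205.4] [-0.47469356 -0.74143994]
lever 266 ang from z 33.25577869981532 [ 46.10038836  72.90214827 185.72585779] 107.74906074455089
bridge z 133.18457118047704
clamp_pad 0.58 [239.0, 323.3] [239.84559545 325.45058147]
nut_grip 0.71 [211.6, 293.2] [217.29688833 293.71205583]
top nut ang 146.84337615355312 mid [ -0.71376276   0.76724369 179.03179229] ztop pct [187.1612174  193.22873101 194.17675136]
rod 21 [201.7 201.9 202.1 202.4 203.4 203.5 203.5 203.6 203.7 204.5 204.5 204.5] [0.27639166 1.10905878]
lever 73 ang from z 35.66782920287513 [ 60.19026096  82.50261869 200.29877091] 109.25660460244593
bridge z 132.95107549871267
clamp_pad 0.52 [215.6, 375.1] [216.04539925 376.88920776]
nut_grip 0.5 [243.5, 387.6] [241.69324424 388.48986724]
[ 0.61823976 -0.0912507   0.10473975] [ 0.51751409 -0.10792572  0.25054882]
[421.6 200.6 383.8] 9.515484070148549 0.0075857475373883616 [11.7  7.9 90.  -0.  82.   2.2] 16.5333
top 78.5252452431271 [202.  203.2 203.3]
top 78.88957686587602 [203.  203.7 204.2]
top 79.49104604788847 [203.4 204.1 204.4]
side 0 [202.8 203.4 203.7]
side 0 [203.1 203.7 204. ]
side 0 [202.9 203.5 204.4]
lever grip 0 [553.2 -20.9 278.5] tip [557.5 -20.2 303.2]
lever grip 5 [546.4 -22.1 279.5] tip [548.6 -21.7 304.4]
lever grip 8.6 [541.5 -22.9 279.7] tip [542.1 -22.8 304.7]
pivot [539.5 -23.2 199.8]
```

The nut moved only a further 1.5°. The estimates still leave a gap of about 0.3–0.4 mm, so I'll nudge it another 12° or so, using the half-turn grasp.

```bash
cat > nud.py <<'E'
import sys;sys.path.insert(0,'.')
from plan import *
p,psi,s=cur()
def fk(t,**k):
    f=fork(t,**k);return f[0],f[1]+180,f[2]
f=fk(-32);print(f)
a=rows([(f[0]+[0,0,.12],f[1],26),(f[0]+[0,0,.04],f[1],26)],[11,4],p,psi)
a=rows([(f[0],f[1],26)],[5],*a)
ths=np.arange(-35,-63,-3.)
rows([fk(t) for t in ths],[1]*len(ths),*a)
E
python3 nud.py
```

```text
(array([ 0.53124935, -0.11737674,  0.26191553]), np.float64(62.062719860108814), 22)
26 5 0 -30 -5; 26 2.5 0.5 -30.5 -4.5; 26 0 0 -31 -5; 26 -3 0 -30 -4.5; 26 -5 0 -30.5 -5; 26 -7.5 0.5 -29.5 -4.5; 26 -10 0 -29 -5; 26 -12.5 0 -28 -4.5; 26 -14.5 0.5 -27 -5; 26 -17 0 -25.5 -4.5; 26 -18.5 0 -24 -5; 26 0 20 0 0; 26 0 20 0 0; 26 0 20 0 0; 26 0 20 0 0 

26 0 8 0 0; 26 0 8 0 0; 26 0 8 0 0; 26 0 8 0 0; 26 0 8 0 0 

23 -1.5 0.5 0 3; 23 -1 0.5 0 3.5; 24 -1 0 0 3; 24 -1 0.5 0 3; 25 -1 0.5 -0.5 3; 25 -1 0.5 0 2.5; 26 -1 0.5 0 3; 26 -1 0.5 0 2.5; 26 -1 0.5 0 3; 27 -1 0.5 0 2.5
```

Call:
send_rows(
  moves="26 5 0 -30 -5; 26 2.5 0.5 -30.5 -4.5; 26 0 0 -31 -5; 26 -3 0 -30 -4.5; 26 -5 0 -30.5 -5; 26 -7.5 0.5 -29.5 -4.5; 26 -10 0 -29 -5; 26 -12.5 0 -28 -4.5; 26 -14.5 0.5 -27 -5; 26 -17 0 -25.5 -4.5; 26 -18.5 0 -24 -5; 26 0 20 0 0; 26 0 20 0 0; 26 0 20 0 0; 26 0 20 0 0; 26 0 0 0 0; 26 0 0 0 0",
)

```text
time_s: 18.25
position: [0.531, -0.117, 0.3013]
tcp_rot: [[0.468, -0.002, -0.884], [0.884, 0.001, 0.468], [-0.0, -1.0, 0.003]]
force: [0.6, -0.0, 0.5]
opening: 0.299
```

```bash
python3 - <<'E'
import sys;sys.path.insert(0,'.')
from plan import *
p,psi,s=cur();f=fork(-32,lift=40);print(p,psi,s["force"],f)
a=np.radians(psi);d=(f[0]-p)*1000;print("dx",d@[np.cos(a),np.sin(a),0],"dz",d@[-np.sin(a),np.cos(a),0],"dy",-d[2])
E
```

```text
[ 0.53104854 -0.11701231  0.30132106] 62.071748018088755 [ 0.57490868 -0.03267706  0.53884386] (array([ 0.53124935, -0.11737674,  0.30191553]), np.float64(-117.93728013989119), 22)
dx -0.22793108670568793 dz -0.3481135980152266 dy -0.5944700239236544
```

Call:
send_rows(
  moves="26 0 8 0 0; 26 0 8 0 0; 26 0 8 0 0; 26 0 8 0 0; 26 0 8 0 0; 24 -1.5 0.5 0 3; 23 -1 0.5 0 3.5; 24 -1 0 0 3; 24 -1 0.5 0 3; 25 -1 0.5 -0.5 3; 25 -1 0.5 0 2.5; 25 -1 0.5 0 3; 25 0 0 0 0",
)

```text
time_s: 19.33
position: [0.5271, -0.1209, 0.2582]
tcp_rot: [[0.755, -0.001, -0.656], [0.656, 0.005, 0.755], [0.003, -1.0, 0.005]]
force: [1.1, 6.0, 0.5]
opening: 0.285
```

```bash
cat > ck.py <<'E'
import sys;sys.path.insert(0,'.')
from plan import *
p,psi,s=cur();print(p,psi,s["opening"]*87,s["force"],fork(-56),s["time_s"])
c=capture("side")
Q=(cloud(c)-C)@R*1000
N=Q[(Q[...,2]>163)&(Q[...,2]<195)&(np.hypot(Q[...,0],Q[...,1])<36)&(Q[...,0]<0)]
print(len(N),np.degrees(np.arctan2(N[:,1].mean(),N[:,0].mean())),np.linalg.svd(N[:,:2]-N[:,:2].mean(0))[2][0])
o=proj(c,T(0,0,185)).astype(int);h=40
cv2.imwrite("pics/ck.png",cv2.resize(c["image"][o[0]-h:o[0]+h,o[1]-h:o[1]+h],(400,400),interpolation=cv2.INTER_CUBIC))
E
python3 ck.py
```

```text
[ 0.52708189 -0.12088592  0.25823303] 40.97401107418976 24.827385583516495 [1.0663142  6.01533187 0.52119649] (array([ 0.52663272, -0.12415727,  0.25860192]), np.float64(-141.6782509275217), 26) 19.3333
8 -97.56822579039557 [ 0.3935493  -0.91930351]
```

Call:
send_rows(
  moves="26 -1 0.5 0 2.5; 26 -1 0.5 0 3; 26 0 0 0 0",
)

```text
time_s: 19.63
position: [0.5257, -0.1221, 0.2573]
tcp_rot: [[0.814, -0.0, -0.58], [0.58, 0.005, 0.814], [0.003, -1.0, 0.005]]
force: [-0.3, 5.4, 0.6]
opening: 0.299
```

```bash
python3 ck.py; python3 - <<'E'
import sys;sys.path.insert(0,'.')
from plan import *
p,psi,s=cur()
rows([([.42,.2,p[2]+.12],9.4,0)],[11],p+[0,0,.12],psi)
E
```

```text
[ 0.5256833  -0.12214601  0.25733228] 35.47719853315959 26.00231383775129 [-0.28420512  5.43046417  0.60530012] (array([ 0.52663272, -0.12415727,  0.25860192]), np.float64(-141.6782509275217), 26) 19.6333
26 -121.71421864327932 [ 0.25980564 -0.96566093]
0 9 0 29.5 2.5; 0 8 0 29.5 2.5; 0 7 0 30.5 2; 0 5.5 0 30 2.5; 0 4 0 30.5 2.5; 0 3 0 31 2.5; 0 1.5 0 30.5 2; 0 0.5 0 31 2.5; 0 -1 0 31 2.5; 0 -2 0 30.5 2.5; 0 -3.5 0 30.5 2
```

Call:
send_rows(
  moves="26 4 0 0 0; 28 0 -10 0 0; 28 0 -30 0 0; 28 0 -40 0 0; 28 0 -40 0 0; 10 9 0 29.5 2.5; 10 8 0 29.5 2.5; 10 7 0 30.5 2; 0 5.5 0 30 2.5; 0 4 0 30.5 2.5; 0 3 0 31 2.5; 0 1.5 0 30.5 2; 0 0.5 0 31 2.5; 0 -1 0 31 2.5; 0 -2 0 30.5 2.5; 0 -3.5 0 30.5 2",
)

```text
time_s: 21.02
position: [0.4233, 0.2006, 0.3789]
tcp_rot: [[0.986, 0.002, -0.164], [0.164, -0.0, 0.986], [0.002, -1.0, -0.001]]
force: [0.4, -0.4, -0.9]
opening: 0.002
```

```bash
python3 look.py l4 | grep -v disc; python3 - <<'E'
import sys;sys.path.insert(0,'.')
from plan import *
np.set_printoptions(precision=1,suppress=True,linewidth=160)
p,psi,s=cur();print(p*1000,psi,s["opening"],s["time_s"])
for n in("top","side"):
  for _ in range(3):
    Q=((cloud(capture(n))-C)@R*1000).reshape(-1,3);Q=Q[np.isfinite(Q).all(-1)]
    pl=Q[(np.hypot(Q[:,0],Q[:,1])<11.5)&(Q[:,0]>3)&(Q[:,2]>74)&(Q[:,2]<83)]
    rim=Q[(np.hypot(Q[:,0],Q[:,1])>13.5)&(np.hypot(Q[:,0],Q[:,1])<18.5)&(Q[:,0]>8)&(Q[:,2]>73)&(Q[:,2]<92)]
    rod=Q[(Q[:,2]>197)&(Q[:,2]<220)&(np.hypot(Q[:,0],Q[:,1])<9)]
    print(n,np.median(pl[:,2]) if len(pl) else 0,"rim",np.median(rim[:,2]),np.percentile(rod[:,2],[60,80,90]))
E
```

```text
side nut ang 134.07128125108235 mid [ -0.55313674  -0.85968214 179.09792722] ztop pct [188.99071572 193.49515027 194.40474658]
rod 30 [202.2 202.5 202.6 202.8 202.9 202.9 203.  203.1 203.2 203.3 204.  204.1] [-0.78959633 -0.58886839]
lever 265 ang from z 33.463408168554636 [ 45.91691955  72.49375483 184.91672707] 107.37409890002547
bridge z 133.12388903311842
clamp_pad 0.49 [239.2, 327.3] [239.84559545 325.45058147]
nut_grip 0.55 [215.5, 289.9] [217.29688833 293.71205583]
top nut ang 131.34314662165366 mid [-1.27818942e-01  1.16079130e+00  1.78951751e+02] ztop pct [186.22067704 193.39532841 194.5942675 ]
rod 20 [201.4 201.6 202.2 202.5 202.8 203.  203.2 203.7 203.8 203.8 204.4 204.7] [0.01417118 0.940712  ]
lever 73 ang from z 35.66603598786181 [ 60.17938258  82.46687278 199.82597331] 107.43776187209484
bridge z 133.07015820994664
clamp_pad 0.39 [214.8, 378.2] [216.04539925 376.88920776]
nut_grip 0.83 [243.7, 386.7] [241.69324424 388.48986724]
[ 0.61823976 -0.0912507   0.10473975] [ 0.51751409 -0.10792572  0.25054882]
[424.  198.8 378.4] 9.55719005117779 0.004662470048906273 21.3167
top 78.91820403059914 rim 75.93253207637801 [202.4 202.8 203.2]
top 79.82581072689199 rim 76.43810425174556 [202.3 203.3 203.8]
top 78.63359736487809 rim 76.55704051900426 [202.4 203.1 203.3]
side 0 rim 75.81074297074207 [202.  202.6 203.3]
side 0 rim 75.60476556206491 [202.1 203.  203.3]
side 0 rim 76.40008511617143 [202.  202.7 203.2]
```

```bash
python3 pad.py > p2.txt; python3 - <<'E'
from h import *
Z=np.median([(cloud(capture("top"))-C)@R*1000 for _ in range(9)],0)
pl=Z[(np.hypot(Z[...,0],Z[...,1])<12)&(Z[...,0]>3)&(Z[...,2]>76.5)&(Z[...,2]<81)];print(len(pl),np.median(pl[:,2]),pl[:,2].mean())
b=Z[(abs(Z[...,1])<4)&(Z[...,0]>18.5)&(Z[...,0]<22)&(Z[...,2]>60)&(Z[...,2]<75)];print(b[:,2].mean())
E
sed -n 2,14p p2.txt; grep -A12 "^y 0" p2.txt | head -13; grep -A12 "^y 8" p2.txt|head -13; grep -A4 rod p2.txt
```

```text
19 78.75164753700085 78.84457293054575
69.07885630888127
y -8
[[  1.6 -10.4  78.8 153.2 145.5 144.2]
 [  2.5  -7.8  79.4 144.  137.3 136. ]
 [  4.2 -10.6  78.4 216.  207.  204.8]
 [  5.1  -8.1  78.9 213.  204.  202. ]
 [  5.7  -5.6  79.  210.3 201.  199.2]
 [  7.8 -10.7  79.4 223.  212.8 211. ]
 [  8.   -6.   78.  212.3 202.2 201. ]
 [  8.2  -8.2  79.2 217.7 208.7 206.2]
 [ 10.9  -8.5  78.9 162.2 154.3 152.2]
 [ 10.9  -6.2  78.1 219.2 209.  207.7]
 [ 11.6  -6.3  97.9 142.7 135.  134.2]
 [ 12.1  -9.2  76.4  97.2  94.8  92.2]
y 0
[[  4.4   2.   78.9 122.  116.3 115.5]
 [  7.1  -1.8  84.6 156.2 149.  144.8]
 [  7.5   0.6  84.2 139.8 134.  131. ]
 [  7.5  -0.5  80.  196.  187.  183.5]
 [  8.3   2.1  80.4 164.2 156.  153.7]
 [  9.4  -1.   78.5 212.  204.  202. ]
 [ 10.4   1.6  79.2 212.8 203.  202.7]
 [ 11.3   2.7  94.3 129.  122.  122. ]
 [ 11.4   0.5  95.2 166.7 158.3 158.3]
 [ 12.1  -1.2  78.3 224.2 214.  213.5]
 [ 12.2  -1.6  97.2 176.  168.8 168. ]
 [ 13.3  -2.   75.7 121.2 115.5 114.3]
y 8
[[  0.9   7.7  80.7 104.2  99.5  98.7]
 [  2.7   9.5  78.2 155.2 147.  146.3]
 [  4.1   7.6  81.1 118.3 112.8 111. ]
 [  4.1   6.3  86.2 129.3 122.2 121.5]
 [  5.5   6.9  78.8 175.8 168.  166.7]
 [  5.9   9.3  78.6 217.  206.7 205. ]
 [  7.8   6.5  78.  215.  205.5 204. ]
 [  9.4   9.2  79.5 221.3 212.  209.2]
 [  9.8   8.3  75.8 156.5 148.3 147.2]
 [ 10.4  10.8  75.9 102.   98.8  98.7]
 [ 11.1   5.9  97.4 126.  120.  120. ]
 [ 11.7   6.6  79.5 219.7 210.  208. ]
rod 19 [197.1 197.5 198.3 198.9 199.1 200.3 201.5 202.1 202.3 202.4 202.4 202.5 202.6 202.6 202.6 202.7 202.9 202.9 203.2]
wing top 84 [190.6 192.3 193.3]
side cols mid: x y z gray
y -8
[[ 11.9  -6.5  78.1 147.  138.3 136.2]
--
rod 27 [197.6 197.6 198.  198.7 199.6 199.8 199.9 200.3 200.7 201.8 202.  202.  202.1 202.2 202.2 202.3 202.3 202.4 202.5 202.5 202.7 202.7 202.7 202.7 202.8 203.
 203.1]
wing top 120 [190.1 192.4 193.3]
```

```bash
python3 - <<'E'
import cv2,numpy as np
# same crops as before: start / after first turn / now (pad and rod)
f=[cv2.imread(f"pics/{n}_t.png")[130:430,120:320] for n in("l1","l2","l4")]
cv2.imwrite("pics/cmp.png",np.hstack(f))
E
```

```text
(no output)
```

View pics/cmp.png

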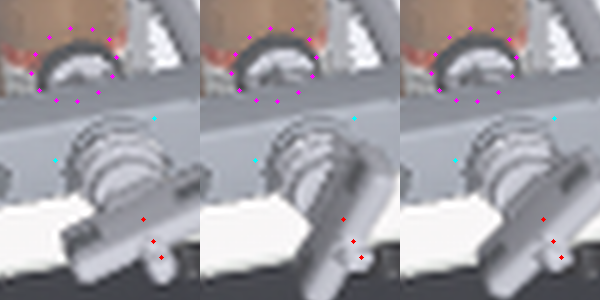

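The pad's pixels are identical after the last 15° (crops 2 and 3), so it was already touching before that. I'll measure its sub-pixel travel since the start to find the exact contact turn.

```bash
python3 - <<'E'
from h import *
c=capture("top");o=proj(c,T(0,0,150)).astype(int);h=50
f=lambda z:((proj(c,T(14,0,z))-[o[0]-h,o[1]-h+10]+.5)*6)
d=(f(90)-f(70))/20;print("px per mm (row,col)",d)
ims={n:cv2.GaussianBlur(cv2.imread(f"pics/{n}_t.png"),(0,0),2)[...,2].astype(float) for n in("l1","l2","l3","l4")}
L=d/np.linalg.norm(d)
def edges(g,lvl,rising):
    out=[]
    for k in np.arange(175,231,3):   # lines along the motion direction, from above arc downwards
        s=np.arange(0,60,.25);rr=150+s*L[0];cc=k-8+s*L[1]
        v=cv2.remap(g.astype(np.float32),cc[None].astype(np.float32),rr[None].astype(np.float32),cv2.INTER_LINEAR)[0]
        i=np.argmin(v[:180]); # darkest = rim
        if rising: j=np.nonzero(v[i:]>lvl)[0];out.append(s[i+j[0]] if len(j) else np.nan)
        else: j=np.nonzero(v[:i]>lvl)[0];out.append(s[j[-1]] if len(j) else np.nan)
    return np.array(out)
np.set_printoptions(precision=1,suppress=True,linewidth=160)
for lvl,r in((125,0),(140,0),(130,1),(150,1)):
    E={n:edges(g,lvl,r) for n,g in ims.items()}
    for n in E:
        df=(E["l1"]-E[n])/np.linalg.norm(d);print(lvl,r,n,df,"med",np.nanmedian(df))
E
```

```text
px per mm (row,col) [1.26735642 0.58453359]
125 0 l1 [0. 0. 0. 0. 0. 0. 0. 0. 0. 0. 0. 0. 0. 0. 0. 0. 0. 0. 0.] med 0.0
125 0 l2 [ 5.4  5.7  5.6  5.6  5.7  5.9  5.   4.5  4.5  4.7  4.8  5.4  4.8  4.1  4.1  5.9  4.3  7.3 22.6] med 5.373794779356518
125 0 l3 [5.4 5.7 5.6 5.6 5.7 5.9 5.  4.7 4.5 4.7 5.  5.6 5.  4.3 4.1 5.9 4.3 7.3 0. ] med 5.015541794066084
125 0 l4 [5.4 5.7 5.6 5.6 5.7 5.9 5.  4.7 4.5 4.7 5.  5.6 4.8 4.1 4.1 5.9 4.3 7.3 0. ] med 5.015541794066084
140 0 l1 [0. 0. 0. 0. 0. 0. 0. 0. 0. 0. 0. 0. 0. 0. 0. 0. 0. 0. 0.] med 0.0
140 0 l2 [ 5.   5.4  5.4  5.6  6.1  5.7  4.7  4.3  4.3  4.5  4.7  4.8  4.8  3.8  3.   4.8  7.7  9.1 22. ] med 4.836415301420867
140 0 l3 [ 5.   5.4  5.4  5.6  5.9  5.7  4.7  4.3  4.5  4.7  4.7  4.8  5.   3.9  3.   4.7  7.5  9.  -0.5] med 4.836415301420867
140 0 l4 [ 5.   5.4  5.4  5.6  5.9  5.7  4.7  4.3  4.5  4.7  4.7  4.8  4.8  3.8  3.   4.7  7.3  9.1 -0.5] med 4.836415301420867
130 1 l1 [ 0.  0.  0.  0.  0.  0.  0.  0.  0.  0.  0.  0.  0.  0.  0. nan nan nan  0.] med 0.0
130 1 l2 [ 5.7  5.6  5.2  4.8  4.8  5.   5.2  5.2  5.2  5.2  5.2  4.7  4.1  5.2  5.9  nan  nan  nan 22.6] med 5.194668286711301
130 1 l3 [5.7 5.6 5.2 5.  5.  5.  5.2 5.2 5.2 5.2 5.2 4.8 4.1 5.2 5.9 nan nan nan 0. ] med 5.194668286711301
130 1 l4 [5.6 5.6 5.2 4.8 4.8 5.2 5.2 5.4 5.2 5.2 5.2 4.8 4.1 5.2 6.1 nan nan nan 0. ] med 5.194668286711301
150 1 l1 [ 0.  0.  0.  0.  0.  0.  0.  0.  0.  0.  0.  0.  0.  0.  0. nan nan nan nan] med 0.0
150 1 l2 [ 5.7  5.6  5.   4.8  4.8  5.   5.2  5.2  5.2  5.2  5.   4.5  3.4  5.6 14.3  nan  nan  nan  nan] med 5.194668286711301
150 1 l3 [ 5.6  5.6  5.   4.8  4.8  5.   5.2  5.2  5.2  5.2  5.   4.5  3.4  5.6 14.3  nan  nan  nan  nan] med 5.194668286711301
150 1 l4 [ 5.6  5.6  5.   4.8  4.8  5.2  5.2  5.4  5.4  5.4  5.2  4.5  3.4  5.6 14.3  nan  nan  nan  nan] med 5.194668286711301
```

Pad travel was 5.2 mm, equal to 117° of nut, but I turned about 156°. The nut is therefore about 1.7 mm past touch (roughly 9 N). With the lever still open, I'll turn it back about 35° so the pad only just touches.

```bash
cat > back.py <<'E'
import sys;sys.path.insert(0,'.')
from plan import *
p,psi,s=cur()
def fk(t,**k):
    f=fork(t,**k);return f[0],f[1]+180,f[2]
f=fk(-47);print(f)
a=rows([(f[0]+[0,0,.12],f[1],27),(f[0]+[0,0,.04],f[1],27)],[11,4],p,psi)
a=rows([(f[0],f[1],27)],[5],*a)
ths=np.arange(-44,2,4.)
rows([fk(t) for t in ths],[1]*len(ths),*a)
E
python3 back.py
```

```text
(array([ 0.52864248, -0.12194458,  0.26001068]), np.float64(46.775183353041314), 25)
27 4.5 0 -30.5 -3.5; 27 3 -0.5 -30.5 -3.5; 27 0.5 0 -31 -3; 27 -0.5 0 -30.5 -3.5; 27 -3 -0.5 -30.5 -3.5; 27 -4.5 0 -30.5 -3.5; 27 -6.5 0 -30 -3; 27 -8 -0.5 -30 -3.5; 27 -9.5 0 -29 -3.5; 27 -11.5 -0.5 -28.5 -3.5; 27 -13 0 -28 -3; 27 0 20 0 0; 27 0 20 0 0; 27 0 20 0 0; 27 0 20 0 0 

27 0 8 0 0; 27 0 8 0 0; 27 0 8 0 0; 27 0 8 0 0; 27 0 8 0 0 

24 1 -0.5 0.5 -3; 24 1 -0.5 0 -4; 23 1.5 -0.5 0 -4; 22 1.5 -0.5 0.5 -4.5; 22 1.5 -0.5 0 -4.5; 21 1.5 0 0.5 -4.5; 20 1.5 -0.5 0 -4.5; 19 1.5 0 0 -4.5; 18 1.5 -0.5 0.5 -5; 18 1.5 0 0 -4.5; 17 1.5 0 0 -5; 16 1.5 0 0 -5
```

Call:
send_rows(
  moves="27 4.5 0 -30.5 -3.5; 27 3 -0.5 -30.5 -3.5; 27 0.5 0 -31 -3; 27 -0.5 0 -30.5 -3.5; 27 -3 -0.5 -30.5 -3.5; 27 -4.5 0 -30.5 -3.5; 27 -6.5 0 -30 -3; 27 -8 -0.5 -30 -3.5; 27 -9.5 0 -29 -3.5; 27 -11.5 -0.5 -28.5 -3.5; 27 -13 0 -28 -3; 27 0 20 0 0; 27 0 20 0 0; 27 0 20 0 0; 27 0 20 0 0; 27 0 0 0 0; 27 0 0 0 0",
)

```text
time_s: 24.13
position: [0.5284, -0.1217, 0.2993]
tcp_rot: [[0.687, -0.002, -0.726], [0.726, 0.001, 0.687], [-0.001, -1.0, 0.002]]
force: [0.5, -0.4, 0.4]
opening: 0.314
```

```bash
python3 - <<'E'
import sys;sys.path.insert(0,'.')
from plan import *
p,psi,s=cur();f=fork(-47,lift=40)
a=np.radians(psi);d=(f[0]-p)*1000;print(psi,"dx",d@[np.cos(a),np.sin(a),0],"dz",d@[-np.sin(a),np.cos(a),0],"dy",-d[2],s["force"])
E
```

```text
46.578506836350456 dx -0.01845581232692269 dz -0.3108326102599397 dy -0.6631603744363668 [ 0.49437441 -0.35930264  0.42002368]
```

Call:
send_rows(
  moves="27 0 8 0 0; 27 0 8 0 0; 27 0 8 0 0; 27 0 8 0 0; 27 0 8 0 0; 25 1 -0.5 0.5 -3; 24 1 -0.5 0 -4; 23 1.5 -0.5 0 -4; 22 1.5 -0.5 0.5 -4.5; 22 1.5 -0.5 0 -4.5; 21 1.5 0 0.5 -4.5; 20 1.5 -0.5 0 -4.5; 19 1.5 0 0 -4.5; 18 1.5 -0.5 0.5 -5; 18 1.5 0 0 -4.5; 18 0 0 0 0",
)

```text
time_s: 25.47
position: [0.5317, -0.1106, 0.2635]
tcp_rot: [[0.004, -0.003, -1.0], [1.0, -0.005, 0.004], [-0.005, -1.0, 0.002]]
force: [-3.6, -4.0, 2.3]
opening: 0.208
```

```bash
python3 - <<'E'
import sys;sys.path.insert(0,'.')
from plan import *
p,psi,s=cur();print(p,psi,s["force"],s["opening"]*87,s["time_s"],fork(-8))
c=capture("side")
Q=(cloud(c)-C)@R*1000
N=Q[(Q[...,2]>172)&(Q[...,2]<195)&(np.hypot(Q[...,0],Q[...,1])<36)&(Q[...,0]<-3)]
print(len(N),np.degrees(np.arctan2(-N[:,1].mean(),-N[:,0].mean())))
rows([([.42,.2,p[2]+.12],9.4,0)],[11],p+[0,0,.12],psi)
E
```

```text
[ 0.53165037 -0.11061869  0.26350141] 89.76911671942669 [-3.5836277  -3.97991633  2.30018834] 18.091192750054546 25.4667 (array([ 0.53284083, -0.10852953,  0.26354701]), np.float64(-90.33537680288485), 18)
166 -7.279667223805685
0 28 0 10.5 7.5; 0 27 0 13.5 7; 0 24.5 0 17 7.5; 0 22.5 0 20 7; 0 19.5 0 23 7.5; 0 16.5 0 25 7.5; 0 13.5 0 27 7; 0 9.5 0 28 7.5; 0 6 0 29.5 7.5; 0 2 0 30 7; 0 -1.5 0 30 7.5
```

Call:
send_rows(
  moves="20 -3 0 0 0; 24 0 -10 0 0; 24 0 -30 0 0; 24 0 -40 0 0; 24 0 -40 0 0; 10 31 0 11 0; 10 31 0 11 0; 10 31 0 11 0; 0 31 0 11 0; 0 31 0 11 0; 0 31 0 11 0; 0 31 0 11 0; 0 31 0 11 0; 0 31 0 11 0; 0 31 0 11 0; 0 0 0 0 0",
)

```text
time_s: 26.85
position: [0.4225, 0.2042, 0.3842]
tcp_rot: [[0.001, -0.001, -1.0], [1.0, 0.004, 0.001], [0.004, -1.0, 0.001]]
force: [-0.3, -0.1, -0.7]
opening: 0.009
```

```bash
python3 look.py l5 | egrep "nut ang|rod|lever"; cat > trav.py <<'E'
import sys
from h import *
np.set_printoptions(precision=1,suppress=True,linewidth=160)
L=np.array([1.26735642,0.58453359]);k0=np.linalg.norm(L);L/=k0
ims={n:cv2.GaussianBlur(cv2.imread(f"pics/{n}_t.png"),(0,0),2)[...,2].astype(np.float32) for n in["l1","l2","l4"]+sys.argv[1:]}
def edges(g,lvl,rising):
    out=[]
    for k in np.arange(175,215,3):
        s=np.arange(0,60,.1);rr=(150+s*L[0])[None].astype(np.float32);cc=(k-8+s*L[1])[None].astype(np.float32)
        v=cv2.remap(g,cc,rr,cv2.INTER_LINEAR)[0];i=np.argmin(v[:450])
        j=np.nonzero(v[i:]>lvl)[0] if rising else np.nonzero(v[:i]>lvl)[0]
        out.append(np.nan if not len(j) else s[i+j[0]] if rising else s[j[-1]])
    return np.array(out)
for n in ims:
    print(n,"travel vs l1",[round(float(np.nanmedian((edges(ims["l1"],l,r)-edges(ims[n],l,r))/k0)),2) for l,r in((125,0),(140,0),(130,1),(150,1))],
     "vs l4",[round(float(np.nanmean((edges(ims["l4"],l,r)-edges(ims[n],l,r))/k0)),2) for l,r in((125,0),(140,0),(130,1),(150,1))])
E
python3 trav.py l5
```

```text
side nut ang 160.73190784969134 mid [ -0.64544916  -0.60832676 178.89312719] ztop pct [185.42864704 193.14476663 194.11645417]
rod 35 [203.2 203.3 203.4 203.4 203.4 203.4 203.5 203.8 204.3 204.3 204.4 205.6] [-0.38198334 -0.57247929]
lever 269 ang from z 33.28191632335956 [ 45.78022114  72.2278306  185.28642341] 107.25617495331542
top nut ang 158.0117337316338 mid [ -0.60773799   1.00863131 179.02946686] ztop pct [187.56492866 193.63770638 194.32211605]
rod 21 [201.9 202.6 202.6 202.8 202.9 202.9 203.  203.4 203.8 204.4 204.6 204.7] [-0.05170551  0.77907405]
lever 72 ang from z 35.57744322208249 [ 60.26088201  82.51490212 199.59857649] 107.77735375841836
l1 travel vs l1 [0.0, 0.0, 0.0, 0.0] vs l4 [-5.13, -4.95, -5.12, -5.05]
l2 travel vs l1 [5.16, 4.84, 5.12, 5.16] vs l4 [-0.05, -0.02, -0.03, -0.05]
l4 travel vs l1 [5.23, 4.87, 5.16, 5.23] vs l4 [0.0, 0.0, 0.0, 0.0]
l5 travel vs l1 [5.23, 4.91, 5.23, 5.12] vs l4 [-0.0, -0.0, 0.1, 0.08]
```

The nut is now at about −20.5°, a turn of 129° (5.75 mm). The pad still hasn't moved off the bottle, so it is in contact with only about 0.5 mm of spring. Now the lever.

```bash
cat > lev.py <<'E'
import sys;sys.path.insert(0,'.')
from plan import *
PV=T(0,80,116);U=np.array([np.cos(YAW),np.sin(YAW),0])
def fist(b,rho=80,over=0):
    b=np.radians(b);a=np.array([-np.sin(b),np.cos(b)]);n=np.array([np.cos(b),np.sin(b)])
    e=rho*a+(7-over)*n;return PV+(e[0]+15)/1000*U+[0,0,e[1]/1000]
E
python3 - <<'E'
import sys;sys.path.insert(0,'.')
from lev import *
p,psi,s=cur()
s0=PV+U*.048;s0[2]=.375
s1=s0.copy();s1[2]=PV[2]+.078
a=rows([(p,9.4,0),(s0,9.4,0),(s1,9.4,0)],[12,9,6],p,psi)
print("---")
bs=list(range(0,91,5))
s2=fist(-5);print(s1,s2)
a=rows([(s2,9.4,0)]+[(fist(b),9.4,0) for b in bs],[6]+[2]*len(bs),*a)
E
```

```text
0 0 0 0 6.5; 0 0 0 0 7; 0 0 0 0 6.5; 0 0 0 0 6.5; 0 0 0 0 7; 0 0 0 0 6.5; 0 0 0 0 6.5; 0 0 0 0 7; 0 0 0 0 6.5; 0 0 0 0 6.5; 0 0 0 0 7; 0 0 0 0 6.5; 0 14 1 -26.5 0; 0 13.5 1 -26.5 0; 0 14 1 -26 0; 0 13.5 1 -26.5 0; 0 14 1 -26.5 0; 0 13.5 0.5 -26.5 0; 0 14 1 -26 0; 0 13.5 1 -26.5 0 

0 14 1 -26.5 0; 0 0 16 0 0; 0 0 16.5 0 0; 0 0 16 0 0; 0 0 16.5 0 0; 0 0 16 0 0; 0 0 16.5 0 0 

---
[ 0.58688769 -0.01535215  0.27776139] [ 0.56808937 -0.01846419  0.27884687]
0 -3 0 0 0; 0 -3.5 -0.5 0 0; 0 -3 0 0 0; 0 -3.5 -0.5 0 0; 0 -3 0 0 0; 0 -3 0 0 0; 0 -3.5 -0.5 0 0; 0 -3.5 -0.5 0 0; 0 -3.5 0 0 0; 0 -3.5 -0.5 0 0; 0 -3.5 0 0 0; 0 -3.5 0.5 0 0; 0 -3.5 0.5 0 0; 0 -3.5 0.5 0 0; 0 -3.5 0.5 0 0; 0 -3.5 1 0 0; 0 -3.5 1 0 0; 0 -3 1 0 0; 0 -3.5 1.5 0 0; 0 -3 1 0 0 

0 -3 1.5 0 0; 0 -3 2 0 0; 0 -3 2 0 0; 0 -3 1.5 0 0; 0 -3 2 0 0; 0 -2.5 2.5 0 0; 0 -2.5 2.5 0 0; 0 -3 2 0 0; 0 -2.5 2.5 0 0; 0 -2 2.5 0 0; 0 -2 3 0 0; 0 -2.5 3 0 0; 0 -2 3 0 0; 0 -1.5 2.5 0 0; 0 -1.5 3 0 0; 0 -2 3.5 0.5 0; 0 -1.5 3 0 0; 0 -1 3.5 0 0; 0 -1 3.5 0 0; 0 -1 3 0 0 

0 -1 3.5 0 0; 0 -0.5 3.5 0 0; 0 -0.5 3.5 0 0; 0 -0.5 3.5 0 0
```

Call:
send_rows(
  moves="0 0 0 0 6.5; 0 0 0 0 7; 0 0 0 0 6.5; 0 0 0 0 6.5; 0 0 0 0 7; 0 0 0 0 6.5; 0 0 0 0 6.5; 0 0 0 0 7; 0 0 0 0 6.5; 0 0 0 0 6.5; 0 0 0 0 7; 0 0 0 0 6.5",
)

```text
time_s: 28.15
position: [0.4256, 0.1981, 0.3835]
tcp_rot: [[0.987, -0.0, -0.158], [0.158, -0.0, 0.987], [-0.0, -1.0, -0.0]]
force: [0.3, 0.1, -0.3]
opening: 0.003
```

Call:
send_rows(
  moves="0 14 1 -26.5 0; 0 13.5 1 -26.5 0; 0 14 1 -26 0; 0 13.5 1 -26.5 0; 0 14 1 -26.5 0; 0 13.5 0.5 -26.5 0; 0 14 1 -26 0; 0 13.5 1 -26.5 0; 0 14 1 -26.5 0; 0 0 16 0 0; 0 0 16.5 0 0; 0 0 0 0 0; 0 0 0 0 0",
)

```text
time_s: 29.23
position: [0.5863, -0.0155, 0.3416]
tcp_rot: [[0.986, -0.003, -0.164], [0.164, 0.001, 0.986], [-0.003, -1.0, 0.001]]
force: [-0.4, -0.6, 0.5]
opening: 0.005
```

```bash
python3 - <<'E'
import sys;sys.path.insert(0,'.')
from lev import *
p,psi,s=cur();q=p-PV;print(p,psi,"u",q@U*1000,"v",q@np.array([-U[1],U[0],0])*1000,"z",q[2]*1000,s["force"],s["time_s"])
c=capture("side");o=proj(c,T(0,80,190)).astype(int);h=50
cv2.imwrite("pics/g1.png",cv2.resize(c["image"][max(o[0]-h,0):o[0]+h,o[1]-h:o[1]+h],(400,400),interpolation=cv2.INTER_CUBIC))
E
```

```text
[ 0.58625977 -0.01546747  0.34161048] 9.460191199728245 u 47.36167336622324 v -0.011220139504567938 z 141.8490903379514 [-0.35170818 -0.57160287  0.51515531] 29.2333
```

View pics/g1.png

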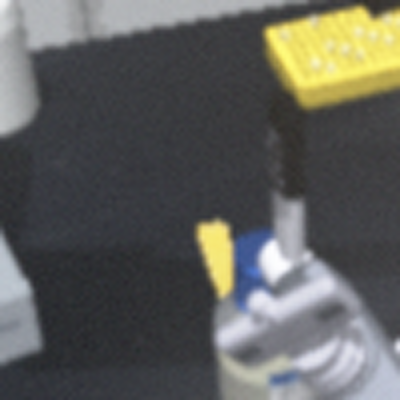

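```bash
python3 - <<'E'
import sys;sys.path.insert(0,'.')
from lev import *
p,psi,s=cur();c=capture("side");W=cloud(c)
for dz in(0,.03,.08,.12):
    q=proj(c,p+[0,0,dz]);r,k=q.astype(int);print(dz,q,W[r,k] if 0<=r<400 else "")
q=proj(c,T(0,80,190));print("crop centre",q)
b=W.reshape(-1,3);m=(np.linalg.norm(b[:,:2]-p[:2],axis=1)<.05)&(b[:,2]>.31);print(m.sum(),b[m].min(0) if m.sum() else"")
cv2.imwrite("pics/g2.png",c["image"])
E
```

```text
0 [136.5512298  315.10926807] [ 0.58275663 -0.02745147  0.35247907]
0.03 [121.88760225 314.99550215] [ 0.58137475 -0.02690301  0.38237309]
0.08 [ 95.47230743 314.7905942 ] [ 0.57747207 -0.04054878  0.43786379]
0.12 [ 72.32445943 314.61106578] [ 0.57954376 -0.0350739   0.47307514]
crop centre [187.37049982 271.55714723]
5574 [ 0.53696978 -0.05913089  0.34326776]
```

View pics/g2.png

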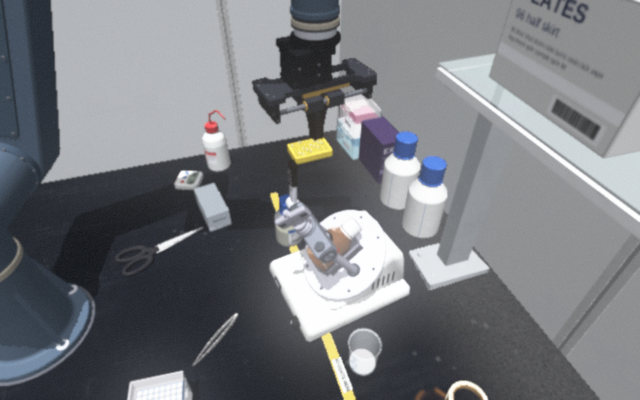

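The fist at (315,135) is above and behind the lever grip at (292,178), which was off the earlier crop. I'll lower it and begin the push.

Call:
send_rows(
  moves="0 0 16 0 0; 0 0 16 0 0; 0 0 16 0 0; 0 0 16 0 0; 0 -3 0 0 0; 0 -3.5 -0.5 0 0; 0 -3 0 0 0; 0 -3.5 -0.5 0 0; 0 -3 0 0 0; 0 -3 0 0 0; 0 -3.5 -0.5 0 0; 0 -3.5 -0.5 0 0; 0 -3.5 0 0 0; 0 -3.5 0 0 0; 0 -3.5 0 0 0; 0 -3.5 0.5 0 0",
)

```text
time_s: 30.67
position: [0.5482, -0.0209, 0.2808]
tcp_rot: [[0.986, 0.003, -0.166], [0.166, 0.0, 0.986], [0.003, -1.0, -0.0]]
force: [3.0, 0.6, 1.6]
opening: 0.007
```

```bash
cat > st.py <<'E'
import sys;sys.path.insert(0,'.')
from lev import *
p,psi,s=cur();q=p-PV;print(p,psi,"u",q@U*1000,"v",q@np.array([-U[1],U[0],0])*1000,"z",q[2]*1000,s["force"],s["time_s"])
for n in("side","top"):
    Q=(cloud(capture(n))-C)@R*1000
    L=Q[(abs(Q[...,1]-80)<12)&(np.hypot(Q[...,0],Q[...,2]-116)>55)&(np.hypot(Q[...,0],Q[...,2]-116)<110)&(Q[...,2]>110)]
    a=35-np.degrees(np.arctan2(L[:,0],L[:,2]-116));print(n,len(L),np.percentile(a,[10,50,90]) if len(L) else"")
E
python3 st.py
```

```text
[ 0.54824005 -0.02089599  0.28075507] 9.572300648607259 u 8.965860901372388 v 0.8427667232684286 z 80.99367660278367 [2.98486607 0.58718032 1.55273197] 30.6667
side 365 [-7.7752958   3.13260653  9.20063585]
top 0
```

Call:
send_rows(
  moves="0 -3.5 0.5 0 0; 0 -3.5 0.5 0 0; 0 -3.5 0.5 0 0; 0 -3.5 1 0 0; 0 -3.5 1 0 0; 0 -3 1 0 0; 0 -3.5 1.5 0 0; 0 -3 1 0 0; 0 -3 1.5 0 0; 0 -3 2 0 0; 0 -3 2 0 0; 0 -3 1.5 0 0; 0 -3 2 0 0; 0 -2.5 2.5 0 0; 0 -2.5 2.5 0 0; 0 -3 2 0 0",
)

```text
time_s: 32.1
position: [0.4977, -0.0292, 0.2567]
tcp_rot: [[0.986, -0.0, -0.166], [0.166, 0.0, 0.986], [-0.0, -1.0, 0.0]]
force: [1.2, 1.2, 2.9]
opening: 0.003
```

```bash
python3 st.py; python3 - <<'E'
import sys;sys.path.insert(0,'.')
from lev import *
for b in(45,50):
    q=fist(b)-PV;print(b,q@U*1000,q[2]*1000)
E
```

```text
[ 0.49771823 -0.02916757  0.25668876] 9.580569126000114 u -42.228526294061844 v 0.9337757692211107 z 56.92736708280549 [1.22450144 1.17930608 2.88727148] 32.1
side 482 [21.96362047 38.20591849 46.81874121]
top 0 
45 -36.61879502661801 61.51828996322961
50 -41.78404218171243 56.785319876756
```

Following well at β≈50°, with low forces. Continuing.

Call:
send_rows(
  moves="0 -2.5 2.5 0 0; 0 -2 2.5 0 0; 0 -2 3 0 0; 0 -2.5 3 0 0; 0 -2 3 0 0; 0 -1.5 2.5 0 0; 0 -1.5 3 0 0; 0 -2 3.5 0 0; 0 -1.5 3 0 0; 0 -1 3.5 0 0; 0 -1 3.5 0 0; 0 -1 3 0 0; 0 -1 3.5 0 0; 0 -0.5 3.5 0 0; 0 -0.5 3.5 0 0",
)

```text
time_s: 33.45
position: [0.4751, -0.0329, 0.21]
tcp_rot: [[0.986, -0.002, -0.167], [0.167, 0.0, 0.986], [-0.002, -1.0, 0.0]]
force: [-3.2, -0.9, 3.9]
opening: 0.006
```

```bash
python3 st.py
```

```text
[ 0.47510897 -0.03289195  0.2099819 ] 9.594326742878689 u -65.14248004518552 v 0.9520854632973633 z 10.220513994376429 [-3.24045949 -0.85818133  3.92009214] 33.45
side 537 [42.39401162 73.16061923 85.67193605]
top 0
```

Call:
send_rows(
  moves="0 0 2 0 0; 0 0 2 0 0; 0 0 1.5 0 0; 0 0 1 0 0; 0 0 0 0 0",
)

```text
time_s: 33.97
position: [0.4762, -0.033, 0.2067]
tcp_rot: [[0.986, 0.002, -0.167], [0.167, -0.001, 0.986], [0.001, -1.0, -0.001]]
force: [-7.3, 1.4, 22.7]
opening: 0.006
```

```bash
python3 st.py
```

```text
[ 0.47621604 -0.03298767  0.2067245 ] 9.609601293595828 u -64.06591325299812 v 0.6768416186447458 z 6.9631139189203495 [-7.34662107  1.40630436 22.70393756] 33.9667
side 529 [44.41347203 76.60990574 88.50879434]
top 0
```

The force jumped to 22.7 N with the lever level (z +7.0 mm), so it is at its stop. I'll retreat and inspect.

Call:
send_rows(
  moves="0 0 -3 0 0; 0 0 -10 0 0; 0 0 -30 0 0; 0 0 -40 0 0; 0 0 -40 0 0; 0 0 -40 0 0; 0 -15 0 25 0; 0 -15 0 25 0; 0 -10 0 25 0; 0 -10 0 25 0; 0 0 0 25 0; 0 0 0 25 0; 0 0 0 25 0; 0 0 0 25 0; 0 0 0 25 0; 0 0 0 0 0; 0 0 0 0 0",
)

```text
time_s: 35.48
position: [0.3892, 0.1815, 0.3668]
tcp_rot: [[0.986, 0.001, -0.169], [0.169, -0.0, 0.986], [0.001, -1.0, -0.0]]
force: [0.0, -0.2, 0.9]
opening: 0.003
```

```bash
python3 st.py; python3 look.py l6 | egrep "nut ang|rod|lever"; python3 trav.py l6|tail -1; python3 - <<'E'
from h import *
ims=[]
for n,s in(("side",0),("top",0)):
    c=capture(n);o=proj(c,T(0,20,120)).astype(int);h=70
    ims.append(cv2.resize(c["image"][o[0]-h:o[0]+h,o[1]-h:o[1]+h],(400,400),interpolation=cv2.INTER_CUBIC))
    for t in("big_bottle","beaker"):
        m=mark_of(c,t);print(n,t,[(round(x["p"],2),x["pixel"]) for x in m[:2]])
cv2.imwrite("pics/fin.png",np.hstack(ims))
E
```

```text
[0.38918812 0.18148018 0.36680966] 9.757903170548582 u -114.89706902669957 v 226.47877330639955 z 167.04827482009344 [ 0.04274407 -0.22535789  0.85544141] 35.4833
side 292 [82.90728603 85.42415947 89.6285071 ]
top 202 [82.58675681 85.55557004 87.67993387]
side nut ang 161.1135786891652 mid [ -0.71742862  -1.20772311 178.9815397 ] ztop pct [181.88375537 188.38539933 190.17356571]
rod 20 [198.  198.2 198.2 198.2 198.6 198.7 198.8 199.  199.2 199.3 199.4 200.4] [-0.80183232 -0.15509549]
lever 338 ang from z -50.202632970633886 [-59.84625215  75.78892571 164.84545512] 106.23301332333267
top nut ang 158.54839033819607 mid [ -0.28267743   0.84164933 179.30102108] ztop pct [184.39620235 188.72041188 189.38262823]
rod 14 [197.5 197.8 197.8 198.3 198.3 198.4 198.9 199.2 199.7 199.9 200.2 201.4] [-0.08421343  1.03161167]
lever 236 ang from z -50.26268927934164 [-58.93239075  81.68098301 164.43368162] 107.0113677112596
l6 travel vs l1 [5.62, 5.3, 5.77, 5.7] vs l4 [0.62, 0.38, 0.45, 0.42]
side big_bottle [(0.64, [239.3, 288.9])]
side beaker [(0.61, [358.0, 364.4])]
top big_bottle [(0.96, [234.3, 308.3])]
top beaker [(0.8, [213.6, 427.5])]
```

View pics/fin.png

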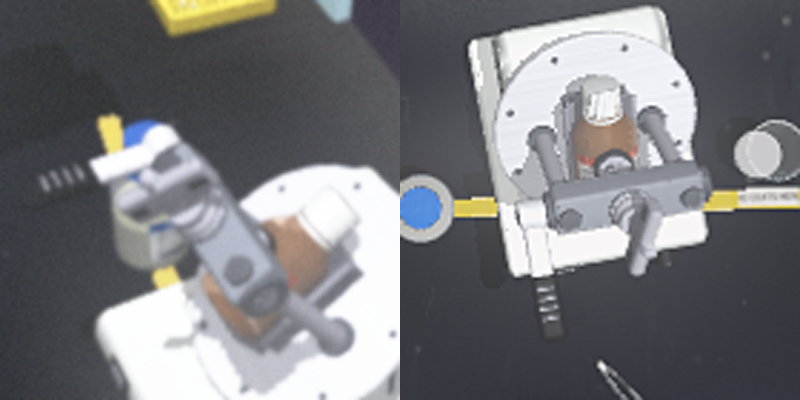

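The final view shows the lever level to the front (right crop 545,290) and the bottle seated. The big bottle and beaker are where they stood. Handing in.

```bash
python3 -c "
from rig import *
print(hand_in()); print(read_state()['time_s'])"
```

```text
the job is handed in; nothing more can be done
None
the job is handed in; nothing more can be done
```

The clamp is set and the cam lever is closed to its stop. I handed the job in at about 36 s of the 64 s allowed, with the arm clear of everything; no verdict was reported.

**Wing nut:** With the lever open, I turned it clockwise by straddling one wing with the fingers.
- I first went too far, to about 156° of turn. Measured pad travel of 5.2 mm puts first contact near 117°.
- I turned it back to about 129°, so the pad was touching with about 0.5 mm (2–3 N) of spring taken up. It had not lifted off the bottle when I turned back.

**Cam lever:** I pushed it over with the closed fingers until the force rose to 22.7 N with the lever level. The pictures afterwards put it at about 90° from upright, which is the stop. I estimate a final squeeze of about 30–33 N.

**Last checks:**
- **Bottles and beaker:** the clamped bottle is seated in the cradle, and the big bottle and beaker are where they stood.
- **Pad movement:** the pad sank another 0.4–0.6 mm as the lever closed, which I take to be the bottle settling.
- **Nut and rod drop:** they came down about 5 mm rather than the nominal 6, only partly explained by the lever starting slightly closed.
- **Contact point:** the readings disagreed by up to about 1 mm on where the pad first touched. I trusted the image-tracked pad travel over the rod height.

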